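# Make up two gel kits from the stock on the lab bench

## Robot

A 7-joint arm with a two-finger parallel gripper is mounted at the origin on the work surface. World frame = base frame: x ahead of the robot, y to its left, z up, the work surface at z = 0. Lengths are in m, angles in rad, forces in N, time in s.
With the tool pointing down it reaches from about 0.425 to 1.025 m from the base axis. Payload 3.6 kg.
Tool frame: the origin (TCP) lies at the very end of the fingers, on their centre line; the grasp point (between the pads) lies 19 mm behind it; y points along the fingers, x is the direction in which the jaws open and shut, and the axes are right-handed (so a half turn about y gives the same grasp; the last joint's range is limited). The gripper opens to 85 mm and grips with 20 to 120 N. Pads are 22 mm wide; open, the fingers measure 114 mm over their backs; the gripper's body (76 mm by 85 mm) begins 54 mm behind the grasp point. The pads swing forward as they close: fully open they stand 13 mm farther back than shut.
Start: joints at [-0.093, 0.591, 0.048, 1.609, -0.033, 0.943, -0.034], TCP at [0.725, 0, 0.231] pointing down, gripper open.
Joint ranges: [-2.69, 2.69], [-0.47, 2.24], [-1.27, 1.36], [0.19, 2.51], [-1.53, 4.68], [0.08, 2.07], [-3.09, 3.09]. Speed limits (rad/s): [2.57, 2.57, 3.14, 3.14, 3.14, 3.14, 3.14].

## Interface

Orientations are given as a unit quaternion [w, x, y, z].
In Python, from workcell import bot gives the robot as it stands. The module is installed in compiled form; this text tells all that it offers.
- The arm moves only by the tool arm_command, never from a script. Its argument "increments" is one flat list of numbers, 7 for each row, row after row: the shift along the tool's x, y, z in m, then the turn, a rotation vector about the tool's x, y, z in degrees, then the closure in counts, from 0 (fully open) to 255 (shut). In form: [x, y, z, rx, ry, rz, fingers, x, y, z, rx, ry, rz, fingers, ...]. A call has 1 to 12 rows; each row shifts and turns the pose as measured when the row begins, along the tool's axes as they then stand; what a row does not reach is not made up. A row lasts 1/10 s, in which the tool goes at most 50 mm and 8.59 degrees, less where a joint would pass 70% of its speed; a pose out of reach is approached as far as the arm can. A call is refused whole if a number of a shift passes 0.05 or a number of a turn 8.59, either way. A call with a gripper value outside its range is refused whole. The fingers move at their own pace and stop on an object; "force" is the grip in N (left out, the last holds). Time passes only in rows, so rows that do not move let the fingers close. It gives the time, the measured TCP pose, the force and the opening at its end, in the units of the state.
- bot.observe(): the state, without advancing time (a new reading comes with each control period).
- bot.snapshot(name): name is "scene" or "side" or "wrist"; returns a dict with "frame" (400x640x3 uint8, blue, green, red), "camera_matrix" (3x3 intrinsics, pixels), "k1" (the pictures are not rectified: a ray, as slopes to the right and down, at radius r is drawn at 1 + k1 r^2 times it, then the intrinsics apply), "R" (3x3) and "t" (3): a world point X has camera coordinates R X + t; the wrist camera has in their place "tool_from_camera" (4x4, takes a point from camera to tool coordinates, whose origin is the TCP and whose axes are the tool frame's). Camera axes: x right, y down, z forward; pixel columns grow to the right and rows downward; lengths in m; the calibration is good to about 2 mm. A picture is of the moment at which its call begins: read the wrist's pose just before it. There is no depth.
- bot.sign_off(): hands the job in, once; it reports no verdict.
The state is a dict: "t": time; "joints": joint angles; "dq": joint speeds; "effort": joint torques, N m; "position": TCP position; "tool_rot": TCP orientation; "contact_force": force on the tool from outside, world axes, zero at the start; "wrist_torque": the same for the moment, N m; "finger_gap": finger opening in m.
Only numpy, scipy, OpenCV 4.12 (cv2) and the standard library are available. Lean on these libraries where they do the work, as an engineer would, in place of code of your own. Each camera call takes 0.05 s, during which the arm holds its last target.

## Task

Make up the two gel kits: the blue tray gets the orange tube rack, the amber bottle with the white cap and the white bottle with the blue cap; the grey tray gets the purple tube rack and the clear bottle with the green cap. Lay each rack flat in the long bay of its tray and stand each bottle upright in a bottle bay of its own (either of the tray's two), setting everything down gently, not dropping it. Leave the other two bottles and the steel beaker standing where they are, and let go of everything at the end.

Things in the scene. Friction and masses are not known exactly. Their poses are not given: they have to be found in the camera images.
- tray_blue: Blue plastic kit tray, open on top, one long bay and two square bottle bays. 138 (x) by 148 (y) by 26 mm high, floor and walls 4 mm. Origin: centre of its underside, z up. Its own frame, mm: long bay x -65 to -5, y -70 to 70 (centre -35, 0); two bottle bays 66 (x) by 68 (y), centres (32, 36) and (32, -36); partitions 24 high. Loose, 0.5 kg.
- tray_grey: Light grey plastic kit tray, same shape as the blue one. 138 (x) by 148 (y) by 26 mm high, floor and walls 4 mm. Origin: centre of its underside, z up. Its own frame, mm: long bay x -65 to -5, y -70 to 70 (centre -35, 0); two bottle bays 66 (x) by 68 (y), centres (32, 36) and (32, -36); partitions 24 high. Loose, 0.5 kg.
- rack_orange: Orange tube rack: a solid block 86 (x, length) by 34 (y) by 44 mm high with two rows of seven small white-capped tubes fixed in it, reaching 50 mm high. Origin: centre of its underside, z up; both ends alike. About 0.1 to 0.2 kg; take it across its 34 mm width. Belongs in the long bay of the blue tray.
- rack_purple: Purple tube rack: a solid block 86 (x, length) by 34 (y) by 44 mm high with two rows of seven small white-capped tubes fixed in it, reaching 50 mm high. Origin: centre of its underside, z up; both ends alike. About 0.1 to 0.2 kg; take it across its 34 mm width. Belongs in the long bay of the grey tray.
- amber_white: Dark amber bottle with a white screw cap. Body 42 mm across up to 56 mm, 92 mm high in all; the cap, 30 mm across, is the top 22 mm, the neck below is narrower. Upright; origin: centre of its underside, z up. About 0.1 to 0.2 kg; take it by the cap from above. Belongs in a bottle bay of the blue tray.
- white_blue: White plastic bottle with a blue screw cap. Body 44 mm across up to 58 mm, 90 mm high in all; the cap, 36 mm across, is the top 21 mm, the neck below is narrower. Upright; origin: centre of its underside, z up. About 0.1 to 0.2 kg; take it by the cap from above. Belongs in a bottle bay of the blue tray.
- clear_green: Clear pale glass bottle with a green screw cap. Body 44 mm across up to 60 mm, 94 mm high in all; the cap, 34 mm across, is the top 23 mm, the neck below is narrower. Upright; origin: centre of its underside, z up. About 0.1 to 0.2 kg; take it by the cap from above. Belongs in a bottle bay of the grey tray.
- amber_red: Dark amber bottle with a red screw cap. Body 42 mm across up to 56 mm, 92 mm high in all; the cap, 30 mm across, is the top 22 mm, the neck below is narrower. Upright; origin: centre of its underside, z up. About 0.1 to 0.2 kg; take it by the cap from above. Spare stock: leave it where it stands.
- white_yellow: White plastic bottle with a yellow screw cap. Body 44 mm across up to 58 mm, 90 mm high in all; the cap, 36 mm across, is the top 21 mm, the neck below is narrower. Upright; origin: centre of its underside, z up. About 0.1 to 0.2 kg; take it by the cap from above. Spare stock: leave it where it stands.
- beaker: Small empty steel beaker, 52 mm across and 70 mm high, open on top. Origin: centre of its underside; z up. Leave it where it stands.
Not all that is in view belongs to the job. There is more than one size of the tray_grey; the job needs the larger.

How it is judged:
At the end, for the whole second after the job is handed in: Each rack in the long bay of its tray (centre within 18 mm across, 34 mm along), each kit bottle in a bottle bay of its tray (within 17 mm); all on the tray floor (5 mm), upright within 0.1 rad, at rest, released. The two spare bottles and the beaker upright, within 25 mm of their places (x of rack_orange in the frame of tray_blue between -0.053 and -0.017 m and y of rack_orange in the frame of tray_blue between -0.034 and 0.034 m and z of rack_orange in the frame of tray_blue between 0 and 0.009 m and angle between each of rack_orange, amber_white, white_blue, rack_purple, clear_green's own z axis and vertical below 0.1 rad and linear speed of each of rack_orange, amber_white, white_blue, rack_purple, clear_green below 0.02 m/s and angular speed of each of rack_orange, amber_white, white_blue, rack_purple, clear_green below 0.2 rad/s and x of amber_white in the frame of tray_blue between 0.015 and 0.049 m and (y of amber_white in the frame of tray_blue between 0.018 and 0.054 m or y of amber_white in the frame of tray_blue between -0.054 and -0.018 m) and z of amber_white in the frame of tray_blue between 0 and 0.009 m and x of white_blue in the frame of tray_blue between 0.015 and 0.049 m and (y of white_blue in the frame of tray_blue between 0.018 and 0.054 m or y of white_blue in the frame of tray_blue between -0.054 and -0.018 m) and z of white_blue in the frame of tray_blue between 0 and 0.009 m and x of rack_purple in the frame of tray_grey between -0.053 and -0.017 m and y of rack_purple in the frame of tray_grey between -0.034 and 0.034 m and z of rack_purple in the frame of tray_grey between 0 and 0.009 m and x of clear_green in the frame of tray_grey between 0.015 and 0.049 m and (y of clear_green in the frame of tray_grey between 0.018 and 0.054 m or y of clear_green in the frame of tray_grey between -0.054 and -0.018 m) and z of clear_green in the frame of tray_grey between 0 and 0.009 m and distance of each of amber_red, white_yellow, beaker from where it was at the start of the episode below 0.025 m and angle between each of amber_red, white_yellow, beaker's own z axis and vertical below 0.15 rad); the robot touches nothing.
It fails at once if a spare bottle or the beaker is pushed more than 25 mm from its place or tipped (distance of any of amber_red, white_yellow, beaker from where it was at the start of the episode above 0.025 m or angle between any of amber_red, white_yellow, beaker's own z axis and vertical above 0.25 rad).
It fails at once if a rack or bottle of the kits is dropped: it falls free, out of the fingers, faster than 0.6 m/s (a fall of about 2 cm) ((linear speed of rack_orange above 0.6 m/s and contact force between the fingers and rack_orange below 0.01 N) or (linear speed of amber_white above 0.6 m/s and contact force between the fingers and amber_white below 0.01 N) or (linear speed of white_blue above 0.6 m/s and contact force between the fingers and white_blue below 0.01 N) or (linear speed of rack_purple above 0.6 m/s and contact force between the fingers and rack_purple below 0.01 N) or (linear speed of clear_green above 0.6 m/s and contact force between the fingers and clear_green below 0.01 N)).
It also fails if it takes over 128 s, if anything falls off the work surface, if the arm or the gripper's body presses on something with over 40 N, if the wrist force passes 120 N, or if a joint passes its speed limit or range.

## Working session

There is one attempt and no reset: what is moved stays moved. The work goes in short steps, Python scripts to look and compute and a tool call to move; the robot and the scene stay as the last step left them, time stands still between calls to the robot, and variables do not carry over. Pictures are saved under pics/ and viewed, and the job is handed in when it is done.

Besides the shell and the picture viewer there is one more tool, called after "Request:" by a JSON object that holds its "api" and its "payload", one argument or row to a line. arm_command: Moves the arm, as the interface text tells. Its arguments: {"type":"object","properties":{"increments":{"type":"array","items":{"type":"number"}},"force":{"type":"number"}},"required":["increments"]}

```bash
mkdir -p pics; cat > h.py <<'E'
import numpy as np, cv2, json
from workcell import bot
def snap(n,f):
    s=bot.snapshot(n); cv2.imwrite('pics/'+f+'.png',s['frame']); return s
E
python3 - <<'E'
from h import *
print(bot.observe())
import pickle
for n in ('scene','side','wrist'):
    o=bot.observe(); s=snap(n,n+'0'); s['obs']=o; pickle.dump(s,open(n+'0.pkl','wb'))
    print(n,{k:(v.tolist() if hasattr(v,'tolist') else v) for k,v in s.items() if k not in('frame','obs')})
E
```

```text
{'t': 0.0, 'joints': array([-0.09350767,  0.59210999,  0.04829162,  1.60982706, -0.0332775 ,
        0.94268317, -0.03371356]), 'dq': array([-0.00070144,  0.00089703,  0.00011761, -0.00139224, -0.0011645 ,
        0.00021145,  0.00176592]), 'effort': array([ 3.78132427e-04, -5.48684978e+01,  1.54672019e+00, -1.98121297e+01,
        9.43630905e-03,  8.90732801e-03, -1.16924070e-05]), 'position': array([7.24177613e-01, 1.21556156e-05, 2.30145536e-01]), 'tool_rot': array([-0.70705715,  0.70715553, -0.00075112, -0.00081801]), 'contact_force': array([ 0.3292354 , -0.36896055, -1.349186  ]), 'wrist_torque': array([-0.0348734 , -0.0003531 , -0.00776868]), 'finger_gap': 0.08528864581763322}
scene {'camera_matrix': [[401.5778999687961, 0.0, 316.8117471046269], [0.0, 401.5778999687961, 198.56528208600542], [0.0, 0.0, 1.0]], 'k1': -0.02557203715354689, 'R': [[0.1209709039468164, 0.9926444761550629, 0.00479420036414807], [0.5377226545953457, -0.0614695990174656, -0.840878014418005], [-0.8343982185582762, 0.1042997236596218, -0.5412034557458978]], 't': [-0.08514997894268246, -0.24657400075956426,
[... 227 characters left out ...]
3936, -0.014077634350077832], [-0.3825620379482609, -0.4831905567558399, -0.7875107446777188], [0.4708024765864137, 0.6314399265265456, -0.6161401198008863]], 't': [-0.43912874388213197, 0.23704032228132976, 0.6797341787219031]}
wrist {'camera_matrix': [[296.4889752293152, 0.0, 319.4611410479034], [0.0, 296.4889752293152, 198.25490614655521], [0.0, 0.0, 1.0]], 'k1': -0.034216287279140035, 'tool_from_camera': [[0.9999998495786092, 0.0005412456665421187, 8.885879490937183e-05, 0.0008603684067869377], [6.46418489035156e-05, -0.27717381808149577, 0.9608197907992712, -0.1427739470032125], [0.0005446688795531535, -0.960819640527426, -0.2771738113757454, 0.07024893071240586], [0.0, 0.0, 0.0, 1.0]]}
```

View pics/scene0.png

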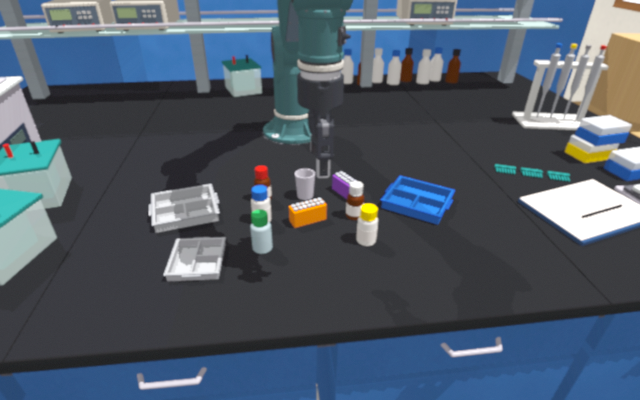

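View pics/side0.png

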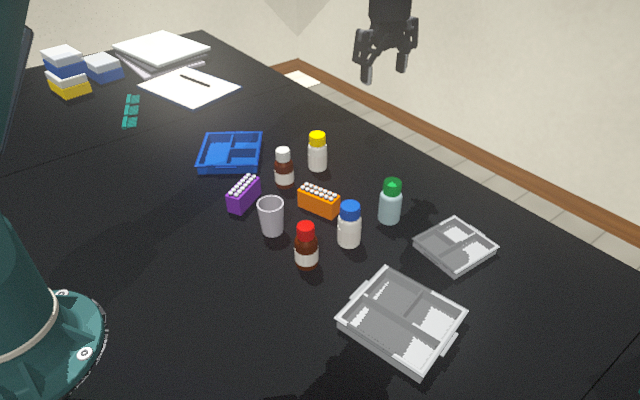

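View pics/wrist0.png

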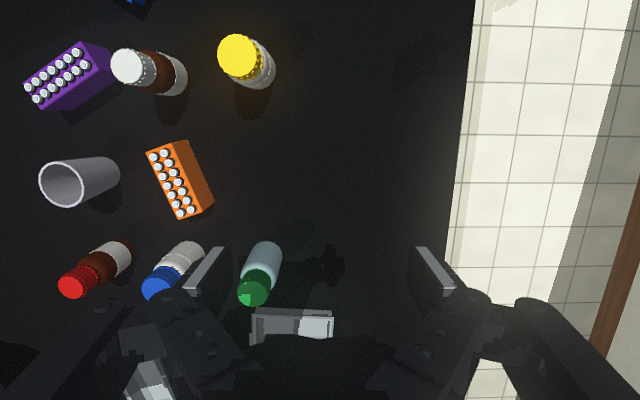

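```bash
python3 - <<'E'
import cv2
a=cv2.imread('pics/side0.png')
def crop(im,x0,y0,x1,y1,k,n):
    c=cv2.resize(im[y0:y1,x0:x1],None,fx=k,fy=k,interpolation=cv2.INTER_CUBIC)
    for x in range((x0//20+1)*20,x1,20):
        cv2.line(c,((x-x0)*k,0),((x-x0)*k,4 if x%100 else 12),(0,255,255),1); cv2.putText(c,str(x),((x-x0)*k-8,16),0,.35,(0,255,255),1)
    for y in range((y0//20+1)*20,y1,20):
        cv2.line(c,(0,(y-y0)*k),(4,(y-y0)*k),(0,255,255),1); cv2.putText(c,str(y),(6,(y-y0)*k+4),0,.35,(0,255,255),1)
    cv2.imwrite('pics/'+n+'.png',c)
crop(a,180,120,360,250,4,'side0a'); crop(a,320,170,510,390,2,'side0b_');
crop(a,325,195,505,345,4,'side0c');crop(a,325,250,505,390,4,'side0d')
b=cv2.imread('pics/scene0.png')
crop(b,140,155,300,290,4,'scene0a'); crop(b,280,155,460,260,4,'scene0b')
E
```

```text
(no output)
```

View pics/side0a.png

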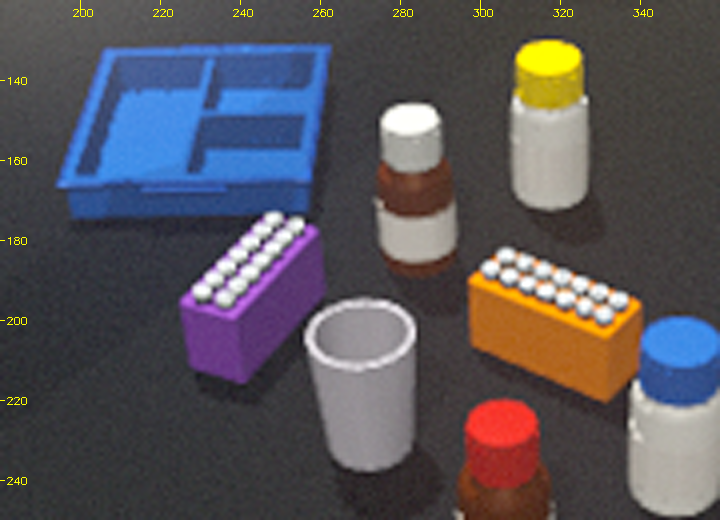

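View pics/side0c.png

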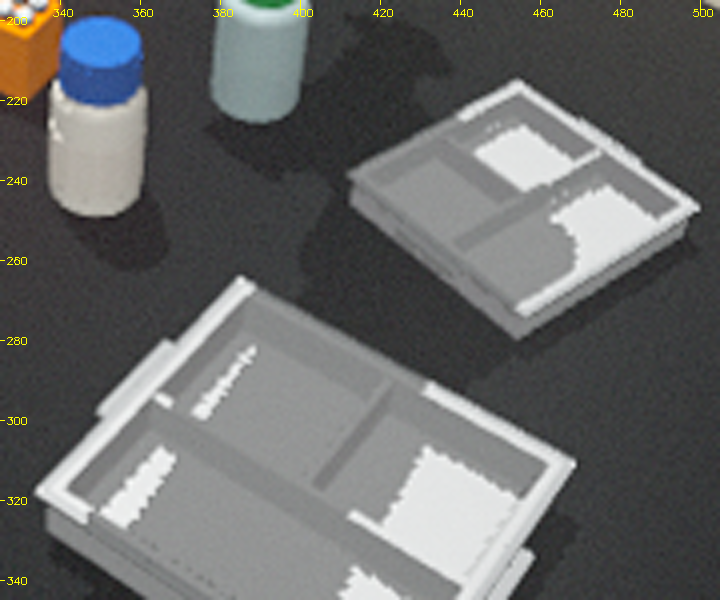

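View pics/side0d.png

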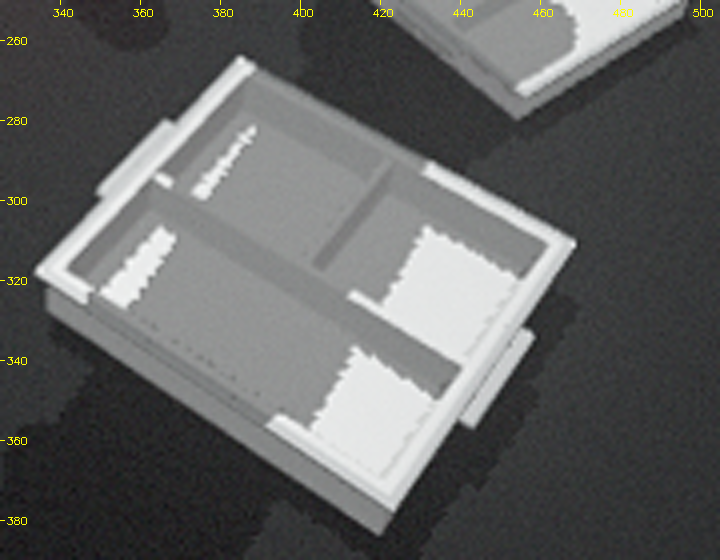

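View pics/scene0a.png

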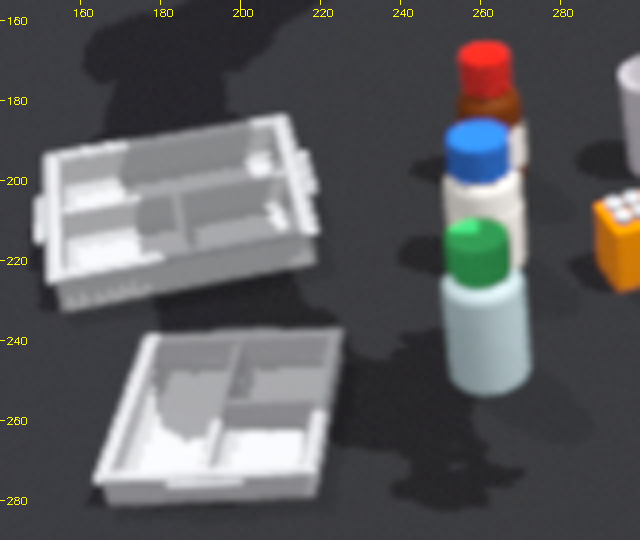

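View pics/scene0b.png

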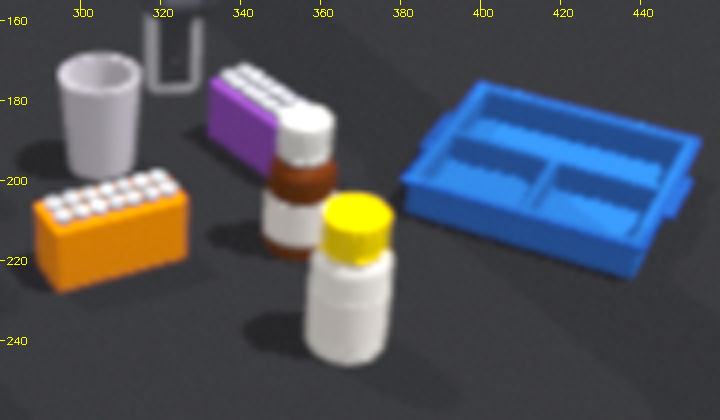

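```bash
cat >> h.py <<'E'
import pickle
from scipy.optimize import least_squares
from scipy.spatial.transform import Rotation as Ro
def cam_of(s,obs=None):
    if 'R' in s: return s['R'],np.asarray(s['t']),s['camera_matrix'],s['k1']
    obs=obs or s['obs']; q=obs['tool_rot']; A=np.eye(4); A[:3,:3]=Ro.from_quat(np.r_[q[1:],q[0]]).as_matrix(); A[:3,3]=obs['position']
    B=np.linalg.inv(A@np.array(s['tool_from_camera'])); return B[:3,:3],B[:3,3],s['camera_matrix'],s['k1']
def proj(c,X):
    R,t,K,k=c; P=np.atleast_2d(X)@np.asarray(R).T+t; m=P[:,:2]/P[:,2:]; r=(m**2).sum(1,keepdims=True); m=m*(1+k*r)
    return m*[K[0][0],K[1][1]]+[K[0][2],K[1][2]]
def unproj(c,uv,z):
    R,t,K,k=c; d=(np.asarray(uv,float)-[K[0][2],K[1][2]])/[K[0][0],K[1][1]]; m=d.copy()
    for _ in range(10): m=d/(1+k*(m@m))
    ray=np.asarray(R).T@np.r_[m,1]; o=-np.asarray(R).T@t; return o+ray*(z-o[2])/ray[2]
def shot(n,f):
    o=bot.observe(); s=snap(n,f); s['obs']=o; return s
def fit(pts,x0):
    """pts: list of (cam,uv,local xyz)"""
    def pose(p,L): c,s=np.cos(p[2]),np.sin(p[2]); return np.array([p[0]+c*L[0]-s*L[1],p[1]+s*L[0]+c*L[1],L[2]])
    f=lambda p: np.concatenate([proj(c,pose(p,np.array(L)))[0]-uv for c,uv,L in pts])
    r=least_squares(f,x0,loss='soft_l1'); return r.x, f(r.x).reshape(-1,2)
def caphull(c,xy,r,z0,z1):
    a=np.linspace(0,2*np.pi,40,endpoint=False); P=np.concatenate([np.c_[xy[0]+r*np.cos(a),xy[1]+r*np.sin(a),0*a+z] for z in(z0,z1)])
    h=cv2.convexHull(proj(c,P).astype(np.float32)); M=cv2.moments(h); return np.array([M['m10'],M['m01']])/M['m00'],h
E
python3 - <<'E'
from h import *
S={n:pickle.load(open(n+'0.pkl','rb')) for n in('scene','side','wrist')}; C={n:cam_of(S[n]) for n in S}
sc,sd,w=C['scene'],C['side'],C['wrist']
def tray(sidep,scenep): 
    L=[(-.069,-.074,.026),(-.069,.074,.026),(.069,.074,.026),(.069,-.074,.026)]
    return [(sd,p,l) for p,l in zip(sidep,L)]+[(sc,p,l) for p,l in zip(scenep,L)]
for n,a,b in (('grey',[(423,377.5),(334.5,317.5),(385,264.5),(469,310)],[(152,194),(212,184),(219.5,213),(152.5,225.5)]),
  ('blue',[(195,166),(206,132),(262.5,132),(258,166)],[(400,175.5),(455,190),(440,217),(381,200)])):
    x0=np.r_[unproj(sd,np.mean(a,0),.026)[:2],0]; p,r=fit(tray(a,b),x0); print(n,p.round(4),r.round(1).tolist())
    for nm,c,q in(('sd',sd,a),('sc',sc,b)):
        U=np.array([unproj(c,u,.026) for u in q]); print('  ',nm,U[:,:2].round(3).tolist(),np.linalg.norm(U-np.roll(U,-1,0),axis=1).round(3))
# small grey
U=np.array([unproj(sd,u,.026) for u in[(412,239),(454,215),(500,247),(454,275)]]); print('small',U[:,:2].round(3).tolist(),np.linalg.norm(U-np.roll(U,-1,0),axis=1).round(3))
a,b,h=.043,.017,.044
# orange: 
def rk(lst): return lst
hs={n:cv2.cvtColor(S[n]['frame'],cv2.COLOR_BGR2HSV) for n in S}
def seg(n,lo,hi,smin=140,vmin=60,roi=None):
    H=hs[n]; m=((H[...,0]>=lo)&(H[...,0]<=hi)&(H[...,1]>smin)&(H[...,2]>vmin)).astype(np.uint8)
    if roi: mm=np.zeros_like(m); x0,y0,x1,y1=roi; mm[y0:y1,x0:x1]=m[y0:y1,x0:x1]; m=mm
    k,l,st,ce=cv2.connectedComponentsWithStats(m); i=1+np.argmax(st[1:,4]); return ce[i],st[i]
R={'scene':(230,150,400,290),'side':(270,120,420,280),'wrist':(0,0,320,310)}
for n,lo,hi,rad,z0,z1 in(('white_blue',100,125,.018,.069,.090),('clear_green',55,80,.017,.071,.094),('amber_red',0,4,.015,.070,.092),('white_yellow',24,33,.018,.069,.090)):
    ob=[]
    for v in C:
        ce,st=seg(v,lo,hi,150 if n!='amber_red' else 190,80,R[v]); ob.append((v,ce)); print('  ',n,v,ce.round(1),st.tolist())
    x0=unproj(sd,ob[1][1],.08)[:2]
    f=lambda p: np.concatenate([caphull(C[v],p,rad,z0,z1)[0]-ce for v,ce in ob])
    r=least_squares(f,x0,loss='soft_l1'); print(n,r.x.round(4),f(r.x).round(1))
E
```

```text
grey [ 0.4844 -0.3138  0.2265] [[-1.0, -4.0], [2.1, -0.3], [-0.1, 1.4], [-3.6, -0.1], [-0.5, 0.5], [-3.0, 0.8], [-3.2, -0.8], [-0.1, -1.3]]
   sd [[0.43, -0.406], [0.398, -0.256], [0.537, -0.224], [0.572, -0.374]] [0.154 0.143 0.154 0.146]
   sc [[0.431, -0.401], [0.397, -0.25], [0.539, -0.218], [0.573, -0.369]] [0.155 0.146 0.155 0.146]
blue [ 0.5148  0.2889 -0.6354] [[1.0, -1.4], [1.1, 0.4], [-1.8, -0.7], [-2.3, -2.6], [-0.2, 1.1], [-2.2, 0.4], [-1.1, -0.6], [0.6, -0.3]]
   sd [[0.411, 0.266], [0.502, 0.393], [0.616, 0.302], [0.525, 0.176]] [0.156 0.146 0.155 0.146]
   sc [[0.409, 0.273], [0.502, 0.396], [0.617, 0.309], [0.527, 0.187]] [0.155 0.144 0.152 0.146]
small [[0.622, -0.209], [0.737, -0.213], [0.731, -0.321], [0.612, -0.313]] [0.115 0.108 0.119 0.105]
   white_blue scene [391.8 196.9] [380, 175, 20, 39, 486]
   white_blue side [349.7 209.6] [340, 199, 21, 22, 372]
   white_blue wrist [158.8 280.9] [141, 266, 40, 35, 767]
white_blue [ 0.5434 -0.1135] [-130.5   -4.3   -2.5   -1.7    0.8    1.1]
   clear_green scene [258.8 217.7] [251, 210, 16, 16, 199]
   clear_green side [391.9 186.3] [383, 177, 18, 20, 270]
   clear_green wrist [252.3 294.2] [237, 281, 30, 26, 524]
clear_green [ 0.6495 -0.1229] [-1.8 -0.   0.4  1.   0.1 -2.5]
   amber_red scene [261.  172.1] [255, 166, 12, 14, 137]
   amber_red side [305.  229.6] [297, 220, 17, 22, 263]
   amber_red wrist [ 75.6 281.9] [58, 265, 40, 34, 797]
amber_red [ 0.4452 -0.1142] [-0.2 -0.1 -0.8  0.2  0.5 -0.1]
   white_yellow scene [368.8 211.4] [360, 203, 19, 18, 265]
   white_yellow side [316.8 138. ] [309, 130, 17, 17, 254]
   white_yellow wrist [239.   56.6] [217, 33, 46, 48, 1621]
white_yellow [0.652  0.1197] [-0.9  0.7 -0.3 -0.2  0.  -0.3]
```

```bash
python3 - <<'E'
import cv2
a=cv2.imread('pics/wrist0.png')
for n,(x0,y0,x1,y1) in {'w0a':(10,20,290,240)}.items():
    k=2.8; c=cv2.resize(a[y0:y1,x0:x1],None,fx=k,fy=k,interpolation=cv2.INTER_CUBIC)
    for x in range(x0//20*20+20,x1,20): cv2.putText(c,str(x),(int((x-x0)*k)-8,10),0,.35,(0,255,255),1)
    for y in range(y0//20*20+20,y1,20): cv2.putText(c,str(y),(2,int((y-y0)*k)+4),0,.35,(0,255,255),1)
    cv2.imwrite('pics/'+n+'.png',c)
E
```

```text
(no output)
```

View pics/w0a.png

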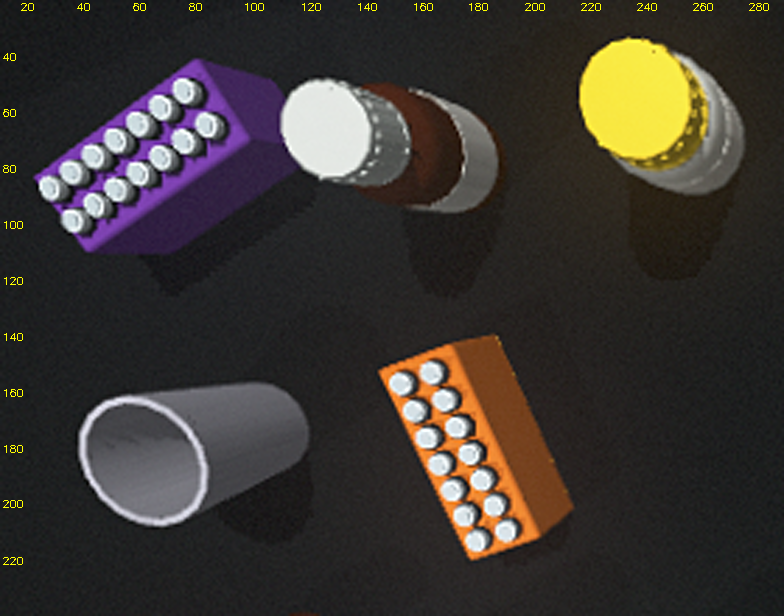

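```bash
python3 - <<'E'
from h import *
S={n:pickle.load(open(n+'0.pkl','rb')) for n in('scene','side','wrist')}; C={n:cam_of(S[n]) for n in S}
sc,sd,w=C['scene'],C['side'],C['wrist']
for n,a,b in (('grey',[(423,377.5),(334.5,317.5),(385,264.5),(469,310)],[(152,194),(212,184),(219.5,213),(152.5,225.5)]),
  ('blue',[(195,166),(206,132),(262.5,132),(258,166)],[(400,175.5),(455,190),(440,217),(381,200)])):
    L=[(-.0725,-.0775,.026),(-.0725,.0775,.026),(.0725,.0775,.026),(.0725,-.0775,.026)]
    for nm,pts in(('both',[(sd,p,l) for p,l in zip(a,L)]+[(sc,p,l) for p,l in zip(b,L)]),('sd',[(sd,p,l) for p,l in zip(a,L)]),('sc',[(sc,p,l) for p,l in zip(b,L)])):
        p,r=fit(pts,np.r_[unproj(sd,np.mean(a,0),.026)[:2],0]); print(n,nm,p.round(4),abs(r).max().round(1))
a,b,h=.043,.017,.044
O=[(145.7,152.1),(172.5,143.2),(201.8,212.9),(178.6,220)]
P=[(81.4,40.7),(99.3,68.9),(42.1,110),(22.5,83.6)]
def show(n,uv,h): U=np.array([unproj(w,u,h) for u in uv]); print(n,U[:,:2].round(3).tolist(),np.linalg.norm(U-np.roll(U,-1,0),axis=1).round(3),U.mean(0).round(4)); return U
U=show('orange',O,h); V=show('purple',P,h)
e=(U[0]+U[1]-U[2]-U[3]); print('o yaw',np.arctan2(e[1],e[0])); e=(V[0]+V[1]-V[2]-V[3]); print('p yaw',np.arctan2(e[1],e[0]))
print('side o', np.mean([unproj(sd,u,.044)[:2] for u in[(297.5,190.5),(340,195.5)]],0))  # diag
print('side p',np.mean([unproj(sd,u,.044)[:2] for u in[(225.5,195),(260.7,178)]],0))
print('side o bottom',[unproj(sd,u,0)[:2].round(3).tolist() for u in[(298,205.5),(332,220.5),(339,210.5)]])
print('side p bottom',[unproj(sd,u,0)[:2].round(3).tolist() for u in[(227.5,210.5),(240.75,215.5),(261,193)]])
print('amber_white', unproj(w,(127.1,65.7),.092), unproj(sd,(282.75,149.5),.092), unproj(sc,(356.25,184),.092))
for nm,u in(('wb',(259.5,192)),):
    print(unproj(sc,u,.0795))
print('beaker', unproj(w,(61,184),.07), unproj(sd,(270,203),.07))
import itertools
E
```

```text
grey both [ 0.4845 -0.3139  0.2221] 1.8
grey sd [ 0.4845 -0.3148  0.2221] 0.6
grey sc [ 0.4854 -0.3094  0.2192] 0.1
blue both [ 0.5153  0.2889 -0.6351] 1.9
blue sd [ 0.5136  0.284  -0.6343] 0.7
blue sc [ 0.5136  0.2911 -0.6412] 0.6
orange [[0.53, 0.029], [0.562, 0.039], [0.586, -0.043], [0.557, -0.052]] [0.033 0.085 0.03  0.085] [ 0.5588 -0.0068  0.044 ]
purple [[0.479, 0.145], [0.493, 0.117], [0.419, 0.076], [0.403, 0.104]] [0.031 0.084 0.032 0.086] [0.4485 0.1104 0.044 ]
o yaw 1.8758659566949605
p yaw 0.49617464264412314
side o [ 0.55753116 -0.00936006]
side p [0.44849132 0.10623404]
side o bottom [[0.531, 0.029], [0.557, -0.054], [0.589, -0.038]]
side p bottom [[0.405, 0.107], [0.418, 0.076], [0.492, 0.115]]
amber_white [0.5531145  0.11210196 0.092     ] [0.55297003 0.10928108 0.092     ] [0.55040872 0.11359529 0.092     ]
[ 0.54038246 -0.11773981  0.0795    ]
beaker [ 0.44552386 -0.0014712   0.07      ] [ 0.44569457 -0.00349092  0.07      ]
```

```bash
cat >> h.py <<'E'
def state():
    o=bot.observe(); q=o['tool_rot']; M=Ro.from_quat(np.r_[q[1:],q[0]]).as_matrix()
    yaw=np.degrees(np.arctan2(M[1,0],M[0,0])); tilt=np.degrees(np.arccos(-M[2,1]))
    print('t %.2f pos %s yaw %.2f tilt %.2f F %s gap %.4f'%(o['t'],o['position'].round(4),yaw,tilt,o['contact_force'].round(1),o['finger_gap'])); return o,M,yaw
def plan(x,y,z,yaw,n=None,f=0,wrap=True):
    o,M,y0=state(); d=np.array([x,y,z])-o['position']; dy=yaw-y0
    if wrap: dy=(dy+90)%180-90
    n=n or int(max(1,np.ceil(np.linalg.norm(d)/.045),np.ceil(abs(dy)/8.5)))
    # corrective tilt: tool y should be -z world
    rows=[]
    for i in range(n):
        a=np.radians(y0+dy*i/n); X=np.array([np.cos(a),np.sin(a),0]); Z=np.array([-np.sin(a),np.cos(a),0]); s=d/n
        rows.append([round(s@X,4),round(-s[2],4),round(s@Z,4),0,round(-dy/n,2),0,f])
    print('n',n,'final yaw',round(y0+dy,1)); 
    for r in rows: print(str(r)[1:-1]+',')
E
python3 - <<'E'
from h import *
plan(0.558,-0.007,0.13,17.5)
E
```

```text
t 0.15 pos [0.7243 0.     0.2304] yaw 0.01 tilt 0.10 F [ 0.1 -0.2  0.7] gap 0.0854
n 5 final yaw 17.5
np.float64(-0.0333), np.float64(0.0201), np.float64(-0.0014), 0, np.float64(-3.5), 0, 0,
np.float64(-0.0333), np.float64(0.0201), np.float64(0.0006), 0, np.float64(-3.5), 0, 0,
np.float64(-0.0332), np.float64(0.0201), np.float64(0.0027), 0, np.float64(-3.5), 0, 0,
np.float64(-0.033), np.float64(0.0201), np.float64(0.0047), 0, np.float64(-3.5), 0, 0,
np.float64(-0.0326), np.float64(0.0201), np.float64(0.0067), 0, np.float64(-3.5), 0, 0,
```

Request:
{"api": "arm_command", "payload": {
  "increments": [-0.033, 0.02, -0.001, 0, -3.5, 0, 0, -0.033, 0.02, 0.001, 0, -3.5, 0, 0, -0.033, 0.02, 0.003, 0, -3.5, 0, 0, -0.033, 0.02, 0.005, 0, -3.5, 0, 0, -0.033, 0.02, 0.007, 0, -3.5, 0, 0, 0, 0, 0, 0, 0, 0, 0],
  "force": 40
}}

```text
t: 0.75
position: [0.5519, -0.0063, 0.1256]
tool_rot: [-0.698, 0.698, 0.111, -0.113]
contact_force: [-0.8, 0.3, 0.1]
finger_gap: 0.0853
```

```bash
sed -i 's/round(s@X,4)/float(round(s@X,4))/;s/round(-s\[2\],4)/float(round(-s[2],4))/;s/round(s@Z,4)/float(round(s@Z,4))/;s/round(-dy\/n,2)/float(round(-dy\/n,2))/' h.py
python3 - <<'E'
from h import *
s=shot('wrist','w1'); pickle.dump(s,open('w1.pkl','wb'))
plan(0.558,-0.007,0.13,17.5)
E
```

```text
t 0.80 pos [ 0.5564 -0.006   0.1272] yaw 18.21 tilt 0.29 F [ 0.1 -0.7  0.2] gap 0.0856
n 1 final yaw 17.5
0.0012, -0.0028, -0.0015, 0, 0.71, 0, 0,
```

View pics/w1.png

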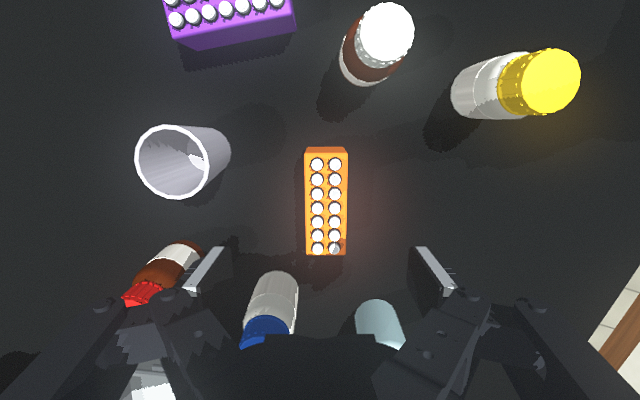

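```bash
python3 - <<'E'
from h import *
s=pickle.load(open('w1.pkl','rb')); w=cam_of(s)
im=s['frame'][140:265,280:370]; cv2.imwrite('pics/w1c.png',cv2.resize(im,None,fx=4,fy=4,interpolation=cv2.INTER_CUBIC))
print(s['obs']['position'])
E
```

```text
[ 0.5518642  -0.00630159  0.1256471 ]
```

View pics/w1c.png

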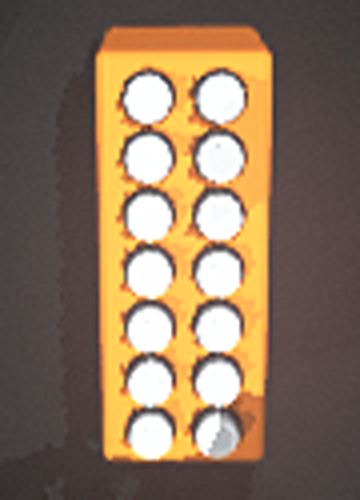

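```bash
python3 - <<'E'
from h import *
s=pickle.load(open('w1.pkl','rb')); w=cam_of(s)
U=np.array([unproj(w,u,.044) for u in[(304.25,152.5),(347.75,152.5),(346.25,254.5),(306.25,254.5)]]);print(U.mean(0),np.linalg.norm(U-np.roll(U,-1,0),axis=1).round(3)); e=U[0]+U[1]-U[2]-U[3]; print(np.degrees(np.arctan2(e[1],e[0]))-90)
# caps from here too
print('amber_white',unproj(w,(387,32),.092))
plan(0.5575,-0.0065,0.06,18)
E
```

```text
[ 0.5578766 -0.0055712  0.044    ] [0.033 0.085 0.033 0.085]
18.78675531400772
amber_white [0.55185717 0.11202693 0.092     ]
t 0.80 pos [ 0.5564 -0.006   0.1272] yaw 18.21 tilt 0.29 F [ 0.1 -0.7  0.2] gap 0.0856
n 2 final yaw 18.0
0.0004, 0.0336, -0.0004, 0, 0.1, 0, 0,
0.0004, 0.0336, -0.0004, 0, 0.1, 0, 0,
```

Request:
{"api": "arm_command", "payload": {
  "increments": [0.001, 0.035, 0, 0, 0, 0, 80, 0.001, 0.035, 0, 0, 0, 0, 80, 0, 0.005, 0, 0, 0, 0, 80, 0, 0, 0, 0, 0, 0, 80]
}}

```text
t: 1.2
position: [0.5686, -0.0048, 0.0538]
tool_rot: [-0.697, 0.699, 0.118, -0.104]
contact_force: [0.4, -0.3, 0.7]
finger_gap: 0.0587
```

```bash
python3 - <<'E'
from h import *
s=shot('side','s1'); plan(0.5579,-0.006,0.025,18.6)
cv2.imwrite('pics/s1c.png',cv2.resize(s['frame'][90:250,240:420],None,fx=4,fy=4,interpolation=cv2.INTER_CUBIC))
c=cam_of(s); print(proj(c,[0.5579,-.006,.05]), proj(c,s['obs']['position']))
E
```

```text
t 1.25 pos [ 0.5689 -0.0047  0.0543] yaw 18.08 tilt 1.17 F [-0.4 -0.1 -0.2] gap 0.0587
n 1 final yaw 18.6
-0.0108, 0.0293, 0.0022, 0, -0.52, 0, 0,
[[317.68307901 189.79435728]] [[321.44414423 186.08445407]]
```

View pics/s1c.png

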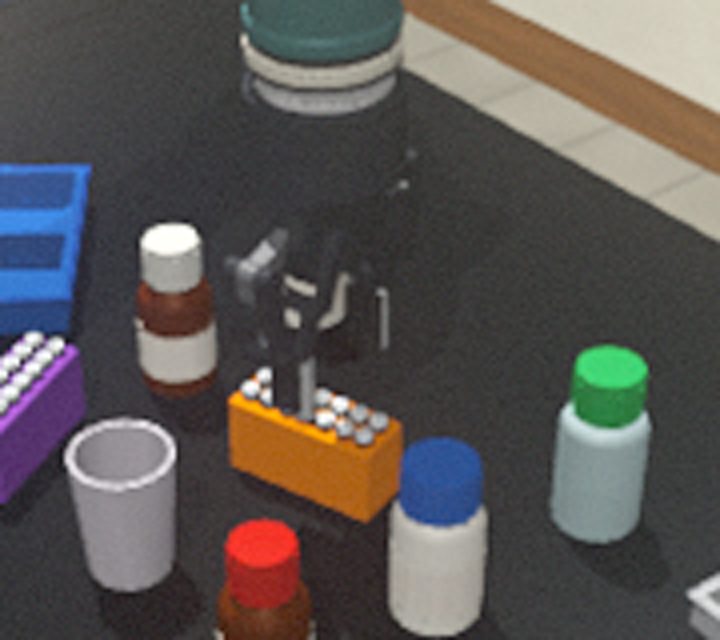

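```bash
cat >> h.py <<'E'
def plan(x,y,z,yaw,n=None,f=0,wrap=True,step=.045):
    o,M,y0=state(); d=np.array([x,y,z])-o['position']; dy=yaw-y0
    if wrap: dy=(dy+90)%180-90
    n=n or int(max(1,np.ceil(np.linalg.norm(d)/step),np.ceil(abs(dy)/8.5)))
    a=np.radians(y0+dy); Md=np.array([[np.cos(a),0,-np.sin(a)],[np.sin(a),0,np.cos(a)],[0,-1,0]])
    rv=Ro.from_matrix(M.T@Md).as_rotvec(); rows=[]
    for i in range(n):
        Mi=M@Ro.from_rotvec(rv*i/n).as_matrix(); s=Mi.T@(d/n)
        rows.append([float(round(v,4)) for v in s]+[float(round(v,2)) for v in np.degrees(rv/n)]+[f])
    print('n',n,'final yaw',round(float(y0+dy),1))
    for r in rows: print(str(r)[1:-1]+',')
E
python3 - <<'E'
from h import *
s=bot.snapshot('side'); c=cam_of(s); o,M,_=state()
for sx in(-1,1):
  for z in (-.01,0,.01,.02):
    p=o['position']+M@np.array([sx*.03,-z,0]); print(sx,z,proj(c,p).round(1),p.round(3))
plan(0.5579,-0.006,0.025,18.6)
E
```

```text
t 1.30 pos [ 0.5689 -0.0048  0.0548] yaw 18.08 tilt 1.21 F [ 0.9 -0.1 -0.2] gap 0.0588
-1 -0.01 [[313.4 197.2]] [ 0.541 -0.014  0.044]
-1 0 [[313.2 193.3]] [ 0.54  -0.014  0.054]
-1 0.01 [[313.  189.4]] [ 0.54  -0.014  0.064]
-1 0.02 [[312.9 185.4]] [ 0.54  -0.014  0.074]
1 -0.01 [[329.6 182. ]] [0.598 0.005 0.045]
1 0 [[329.5 178.2]] [0.597 0.005 0.055]
1 0.01 [[329.5 174.4]] [0.597 0.005 0.065]
1 0.02 [[329.4 170.4]] [0.597 0.005 0.075]
t 1.30 pos [ 0.5689 -0.0048  0.0548] yaw 18.08 tilt 1.21 F [ 0.9 -0.1 -0.2] gap 0.0588
n 1 final yaw 18.6
-0.0114, 0.0296, 0.0024, 0.33, -0.52, 1.16, 0,
```

Request:
{"api": "arm_command", "payload": {
  "increments": [-0.011, 0.0, 0.0, 0.33, -0.5, 1.2, 80, 0, 0, 0, 0, 0, 0, 80, 0, 0, 0, 0, 0, 0, 80]
}}

```text
t: 1.6
position: [0.5601, -0.0086, 0.0582]
tool_rot: [-0.698, 0.698, 0.116, -0.113]
contact_force: [-1.0, -0.4, -0.9]
finger_gap: 0.0583
```

```bash
python3 - <<'E'
from h import *
plan(0.5579,-0.0058,0.032,18.6)
E
```

```text
t 1.60 pos [ 0.5601 -0.0086  0.0582] yaw 18.59 tilt 0.22 F [-1.  -0.4 -0.9] gap 0.0583
n 1 final yaw 18.6
-0.0013, 0.0262, 0.0034, 0.08, -0.01, 0.2, 0,
```

Request:
{"api": "arm_command", "payload": {
  "increments": [-0.001, 0.013, 0.002, 0, 0, 0, 80, -0.001, 0.013, 0.002, 0, 0, 0, 80, 0, 0, 0, 0, 0, 0, 80, 0, 0, 0, 0, 0, 0, 80]
}}

```text
t: 2.0
position: [0.5571, -0.0051, 0.0307]
tool_rot: [-0.698, 0.698, 0.116, -0.112]
contact_force: [0.6, 0.1, -0.1]
finger_gap: 0.0587
```

```bash
python3 - <<'E'
from h import *
plan(0.5579,-0.0058,0.032,18.6)
E
```

```text
t 2.00 pos [ 0.5571 -0.0051  0.0307] yaw 18.59 tilt 0.29 F [ 0.6  0.1 -0.1] gap 0.0587
n 1 final yaw 18.6
0.0006, -0.0013, -0.001, 0.09, -0.01, 0.27, 0,
```

Good. Close.

Request:
{"api": "arm_command", "payload": {
  "increments": [0, -0.001, 0, 0, 0, 0, 255, 0, 0, 0, 0, 0, 0, 255, 0, 0, 0, 0, 0, 0, 255, 0, 0, 0, 0, 0, 0, 255, 0, 0, 0, 0, 0, 0, 255],
  "force": 40
}}

```text
t: 2.5
position: [0.5567, -0.0051, 0.0317]
tool_rot: [-0.698, 0.698, 0.116, -0.113]
contact_force: [-0.4, 0.2, -1.6]
finger_gap: 0.0332
```

```bash
python3 - <<'E'
from h import *
s=shot('side','s2'); state()
cv2.imwrite('pics/s2c.png',cv2.resize(s['frame'][110:250,240:420],None,fx=4,fy=4,interpolation=cv2.INTER_CUBIC))
E
```

```text
t 2.55 pos [ 0.5566 -0.0051  0.0316] yaw 18.59 tilt 0.22 F [-0.2  0.4 -1. ] gap 0.0329
```

View pics/s2c.png

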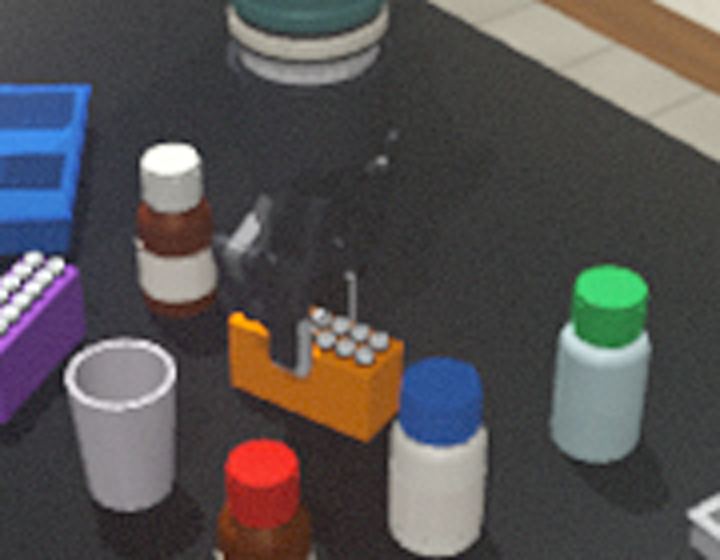

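```bash
python3 - <<'E'
from h import *
s=bot.snapshot('side'); c=cam_of(s); o,M,_=state()
for sx in(-.017,-.024,-.031):
  for dz in (-.011,.011):
   for z in (.02,.025,.03,.035):
    p=o['position']+M@np.array([sx,0,dz]); p[2]=z; print(sx,dz,z,proj(c,p).round(1))
E
```

```text
t 2.60 pos [ 0.5566 -0.0051  0.0316] yaw 18.59 tilt 0.22 F [-0.1 -0.3 -1.6] gap 0.0328
-0.017 -0.011 0.02 [[316.9 207.5]]
-0.017 -0.011 0.025 [[316.9 205.6]]
-0.017 -0.011 0.03 [[316.9 203.7]]
-0.017 -0.011 0.035 [[316.8 201.8]]
-0.017 0.011 0.02 [[308.1 203.8]]
-0.017 0.011 0.025 [[308.  201.9]]
-0.017 0.011 0.03 [[308. 200.]]
-0.017 0.011 0.035 [[307.9 198.1]]
-0.024 -0.011 0.02 [[315.  209.3]]
-0.024 -0.011 0.025 [[315.  207.4]]
-0.024 -0.011 0.03 [[314.9 205.5]]
-0.024 -0.011 0.035 [[314.9 203.6]]
-0.024 0.011 0.02 [[306.1 205.6]]
-0.024 0.011 0.025 [[306.1 203.7]]
-0.024 0.011 0.03 [[306.  201.8]]
-0.024 0.011 0.035 [[306.  199.9]]
-0.031 -0.011 0.02 [[313.1 211.2]]
-0.031 -0.011 0.025 [[313.  209.3]]
-0.031 -0.011 0.03 [[313.  207.4]]
-0.031 -0.011 0.035 [[313.  205.4]]
-0.031 0.011 0.02 [[304.2 207.4]]
-0.031 0.011 0.025 [[304.1 205.5]]
-0.031 0.011 0.03 [[304.1 203.6]]
-0.031 0.011 0.035 [[304.  201.7]]
```

Request:
{"api": "arm_command", "payload": {
  "increments": [0, -0.03, 0, 0, 0, 0, 255, 0, -0.04, 0, 0, 0, 0, 255, 0, -0.045, 0, 0, 0, 0, 255, 0, 0, 0, 0, 0, 0, 255]
}}

```text
t: 3.0
position: [0.5553, -0.005, 0.1484]
tool_rot: [-0.698, 0.698, 0.114, -0.115]
contact_force: [0.3, 0.3, -1.4]
finger_gap: 0.0328
```

```bash
python3 - <<'E'
from h import *
plan(0.486,0.309,0.155,-36.4,f=255)
E
```

```text
t 3.00 pos [ 0.5553 -0.005   0.1484] yaw 18.60 tilt 0.06 F [ 0.3  0.3 -1.4] gap 0.0328
n 8 final yaw -36.4
0.0043, -0.0008, 0.04, 0.0, 6.88, -0.01, 255,
-0.0005, -0.0008, 0.0402, 0.0, 6.88, -0.01, 255,
-0.0053, -0.0008, 0.0398, 0.0, 6.88, -0.01, 255,
-0.01, -0.0008, 0.0389, 0.0, 6.88, -0.01, 255,
-0.0146, -0.0008, 0.0374, 0.0, 6.88, -0.01, 255,
-0.019, -0.0008, 0.0354, 0.0, 6.88, -0.01, 255,
-0.0231, -0.0008, 0.0329, 0.0, 6.88, -0.01, 255,
-0.0269, -0.0008, 0.0299, 0.0, 6.88, -0.01, 255,
```

Request:
{"api": "arm_command", "payload": {
  "increments": [0.004, -0.001, 0.04, 0, 6.9, 0, 255, 0, -0.001, 0.04, 0, 6.9, 0, 255, -0.005, -0.001, 0.04, 0, 6.9, 0, 255, -0.01, -0.001, 0.039, 0, 6.9, 0, 255, -0.015, -0.001, 0.037, 0, 6.9, 0, 255, -0.019, -0.001, 0.035, 0, 6.9, 0, 255, -0.023, -0.001, 0.033, 0, 6.9, 0, 255, -0.027, -0.001, 0.03, 0, 6.9, 0, 255, 0, 0, 0, 0, 0, 0, 255, 0, 0, 0, 0, 0, 0, 255]
}}

```text
t: 4.0
position: [0.4892, 0.318, 0.1505]
tool_rot: [-0.664, 0.668, -0.238, 0.238]
contact_force: [0.4, -1.2, -1.3]
finger_gap: 0.0329
```

```bash
python3 - <<'E'
from h import *
s=shot('wrist','w2'); pickle.dump(s,open('w2.pkl','wb')); s=shot('side','s3'); 
plan(0.486,0.309,0.155,-36.4,f=255)
E
```

```text
t 4.10 pos [0.4894 0.3176 0.1507] yaw -39.37 tilt 0.31 F [ 0.6 -0.1 -1. ] gap 0.0327
n 1 final yaw -36.4
0.0028, -0.0042, -0.0088, 0.3, -2.97, 0.05, 255,
```

View pics/w2.png

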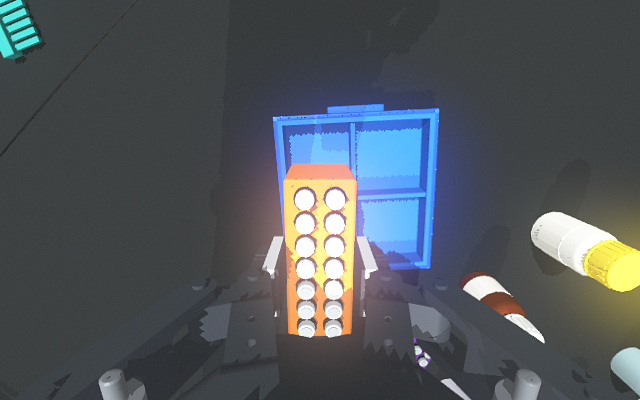

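View pics/s3.png

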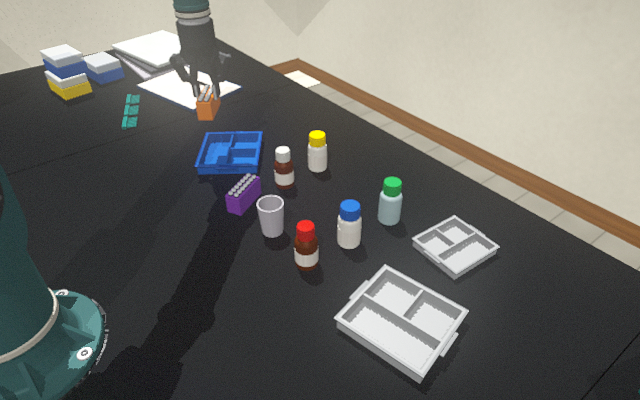

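```bash
python3 - <<'E'
from h import *
s=pickle.load(open('w2.pkl','rb')); w=cam_of(s)
im=s['frame'][95:280,260:450]; c=cv2.resize(im,None,fx=4,fy=4,interpolation=cv2.INTER_CUBIC); cv2.imwrite('pics/w2c.png',c[:600,:])
E
```

```text
(no output)
```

View pics/w2c.png

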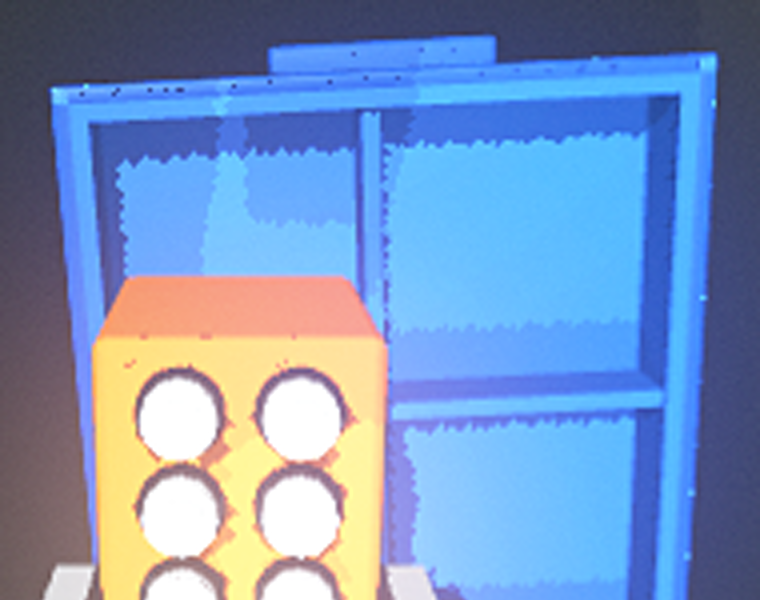

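```bash
python3 - <<'E'
from h import *
s=pickle.load(open('w2.pkl','rb')); w=cam_of(s)
p,r=fit([(w,(282.5,125.5),(-.065,.070,.026)),(w,(430,118.25),(.065,.070,.026)),(w,(425.75,193.75),(.065,0,.025))],np.array([.514,.288,-.637])); print(p.round(4),np.degrees(p[2]),r.round(1).tolist())
U=np.array([unproj(w,u,.026) for u in[(273.75,117),(438.75,109.25)]]);print(np.linalg.norm(U[0]-U[1]))
c,sn=np.cos(p[2]),np.sin(p[2]); t=p[:2]+np.array([[c,-sn],[sn,c]])@[-.035,0]; print('bay',t)
# rack pose from image: top tubes z
plan(t[0],t[1],.10,np.degrees(p[2]),f=255)
E
```

```text
[ 0.5131  0.2894 -0.6333] -36.288038875131114 [[-0.5, -0.1], [0.2, -0.4], [0.3, 0.7]]
0.14372314479059245
bay [0.48490632 0.31008351]
t 4.10 pos [0.4894 0.3176 0.1507] yaw -39.37 tilt 0.31 F [ 0.6 -0.1 -1. ] gap 0.0327
n 2 final yaw -36.3
0.0006, 0.0254, -0.0042, 0.15, -1.54, 0.02, 255,
0.0005, 0.0254, -0.0043, 0.15, -1.54, 0.02, 255,
```

Request:
{"api": "arm_command", "payload": {
  "increments": [0.001, 0.025, -0.004, 0.15, -1.5, 0, 255, 0.001, 0.025, -0.004, 0.15, -1.5, 0, 255, 0, 0, 0, 0, 0, 0, 255, 0, 0, 0, 0, 0, 0, 255]
}}

```text
t: 4.5
position: [0.4891, 0.3032, 0.1005]
tool_rot: [-0.671, 0.671, -0.222, 0.224]
contact_force: [-0.1, 0.9, -1.5]
finger_gap: 0.0329
```

```bash
python3 - <<'E'
from h import *
plan(.4849,.3101,.05,-36.3,f=255,step=.03)
E
```

```text
t 4.50 pos [0.4891 0.3032 0.1005] yaw -36.79 tilt 0.18 F [-0.1  0.9 -1.5] gap 0.0329
n 2 final yaw -36.3
-0.0038, 0.0252, 0.0015, -0.01, -0.24, 0.09, 255,
-0.0038, 0.0252, 0.0015, -0.01, -0.24, 0.09, 255,
```

Request:
{"api": "arm_command", "payload": {
  "increments": [-0.004, 0.02, 0.0015, 0, -0.5, 0, 255, -0.004, 0.015, 0.0015, 0, 0, 0, 255, 0, 0.015, 0, 0, 0, 0, 255, 0, 0, 0, 0, 0, 0, 255, 0, 0, 0, 0, 0, 0, 255]
}}

```text
t: 5.0
position: [0.4893, 0.3095, 0.0523]
tool_rot: [0.673, -0.67, 0.219, -0.225]
contact_force: [0.2, -0.4, -0.8]
finger_gap: 0.0333
```

```bash
python3 - <<'E'
from h import *
plan(.4849,.3101,.036,-36.3,f=255,step=.03)
s=shot('wrist','w3')
E
```

```text
t 5.00 pos [0.4893 0.3095 0.0523] yaw -36.65 tilt 0.55 F [ 0.2 -0.4 -0.8] gap 0.0333
n 1 final yaw -36.3
-0.004, 0.0163, -0.0023, -0.39, -0.35, 0.38, 255,
```

View pics/w3.png

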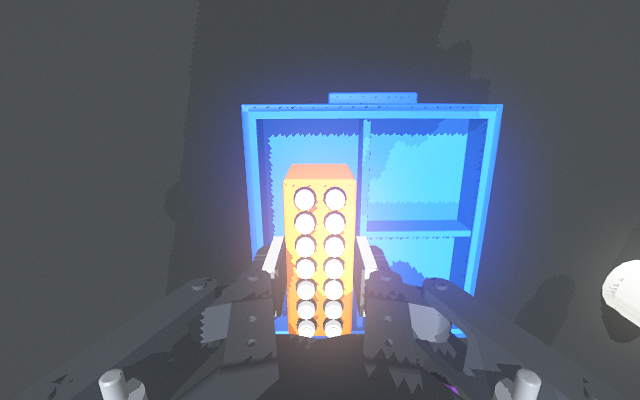

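Request:
{"api": "arm_command", "payload": {
  "increments": [-0.004, 0.007, -0.002, -0.4, -0.3, 0.4, 255, 0, 0.006, 0, 0, 0, 0, 255, 0, 0, 0, 0, 0, 0, 255, 0, 0, 0, 0, 0, 0, 255]
}}

```text
t: 5.45
position: [0.4853, 0.3108, 0.0396]
tool_rot: [0.672, -0.671, 0.22, -0.22]
contact_force: [0.1, -0.4, -1.7]
finger_gap: 0.033
```

```bash
python3 - <<'E'
from h import *
plan(.4849,.3101,.036,-36.3,f=255,step=.03)
E
```

```text
t 5.45 pos [0.4853 0.3108 0.0396] yaw -36.33 tilt 0.08 F [ 0.1 -0.4 -1.7] gap 0.0330
n 1 final yaw -36.3
0.0001, 0.0036, -0.0008, -0.08, -0.03, -0.01, 255,
```

Request:
{"api": "arm_command", "payload": {
  "increments": [0, 0.003, 0, 0, 0, 0, 255, 0, 0.001, 0, 0, 0, 0, 255, 0, 0.001, 0, 0, 0, 0, 255]
}}

```text
t: 5.75
position: [0.4856, 0.3111, 0.0354]
tool_rot: [0.673, -0.671, 0.22, -0.221]
contact_force: [-2.0, -1.6, 14.2]
finger_gap: 0.0329
```

Request:
{"api": "arm_command", "payload": {
  "increments": [0, -0.001, 0, 0, 0, 0, 110, 0, 0, 0, 0, 0, 0, 100, 0, 0, 0, 0, 0, 0, 100, 0, -0.02, 0, 0, 0, 0, 90, 0, -0.04, 0, 0, 0, 0, 90, 0, -0.045, 0, 0, 0, 0, 90, 0, -0.045, 0, 0, 0, 0, 90, 0, 0, 0, 0, 0, 0, 90]
}}

```text
t: 6.55
position: [0.4862, 0.3107, 0.1907]
tool_rot: [0.672, -0.671, 0.221, -0.221]
contact_force: [0.8, 0.4, 0.4]
finger_gap: 0.0555
```

```bash
python3 - <<'E'
from h import *
s=shot('wrist','w4'); s=shot('side','s4'); cv2.imwrite('pics/s4c.png',cv2.resize(s['frame'][110:230,170:370],None,fx=4,fy=4,interpolation=cv2.INTER_CUBIC))
plan(.5525,.112,.16,-36.3,f=100)
E
```

```text
t 6.65 pos [0.4828 0.3092 0.1862] yaw -36.33 tilt 0.49 F [ 0.2 -0.8 -0.4] gap 0.0555
n 5 final yaw -36.3
0.0346, 0.0053, -0.0235, 0.09, -0.01, -0.04, 100,
0.0346, 0.0053, -0.0235, 0.09, -0.01, -0.04, 100,
0.0346, 0.0053, -0.0235, 0.09, -0.01, -0.04, 100,
0.0346, 0.0053, -0.0235, 0.09, -0.01, -0.04, 100,
0.0346, 0.0052, -0.0235, 0.09, -0.01, -0.04, 100,
```

View pics/s4c.png

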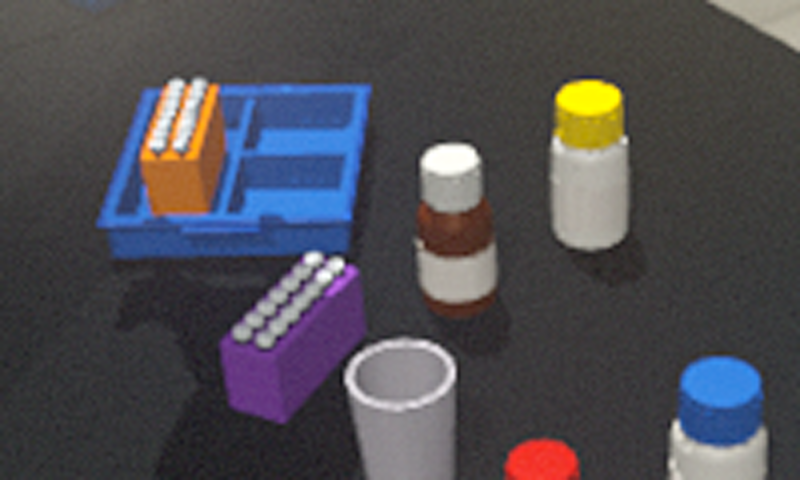

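View pics/w4.png

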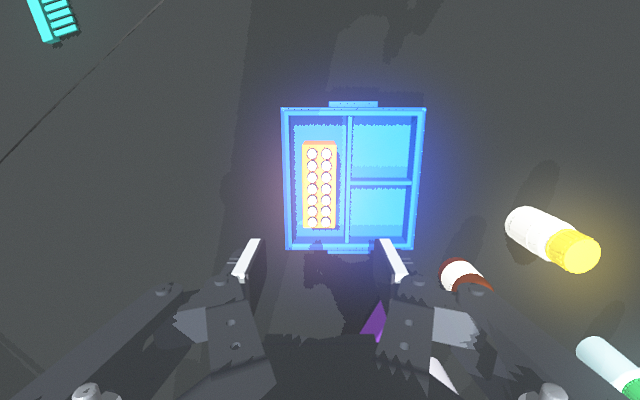

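Request:
{"api": "arm_command", "payload": {
  "increments": [0.035, 0.005, -0.0235, 0, 0, 0, 80, 0.035, 0.005, -0.0235, 0, 0, 0, 80, 0.035, 0.005, -0.0235, 0, 0, 0, 80, 0.034, 0.005, -0.0235, 0, 0, 0, 80, 0.03, 0.005, -0.02, 0, 0, 0, 80, 0, 0, 0, 0, 0, 0, 80, 0, 0, 0, 0, 0, 0, 80]
}}

```text
t: 7.35
position: [0.5461, 0.1119, 0.1485]
tool_rot: [-0.666, 0.679, -0.226, 0.21]
contact_force: [0.4, 0.7, -0.7]
finger_gap: 0.0587
```

```bash
python3 - <<'E'
from h import *
s=shot('wrist','w5'); pickle.dump(s,open('w5.pkl','wb'))
plan(.5525,.112,.11,-36.3,f=80)
print(proj(cam_of(s),[.5525,.112,.092]))
E
```

```text
t 7.40 pos [0.5459 0.1114 0.1485] yaw -35.94 tilt 1.63 F [-0.2 -1.3 -0.4] gap 0.0583
n 1 final yaw -36.3
0.0056, 0.0383, 0.0052, 1.37, 0.37, -0.87, 80,
[[326.94117426 209.39520619]]
```

View pics/w5.png

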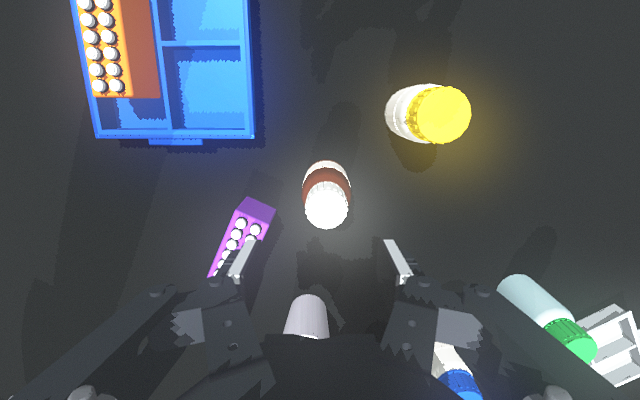

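Request:
{"api": "arm_command", "payload": {
  "increments": [0.005, 0.02, 0.005, 1.3, 0.3, -0.9, 80, 0, 0.02, 0, 0, 0, 0, 80, 0, 0, 0, 0, 0, 0, 80, 0, 0, 0, 0, 0, 0, 80]
}}

```text
t: 7.8
position: [0.5503, 0.118, 0.1057]
tool_rot: [-0.673, 0.673, -0.218, 0.216]
contact_force: [0.9, 0.0, 0.3]
finger_gap: 0.0584
```

```bash
python3 - <<'E'
from h import *
plan(.5525,.112,.064,-36.3,f=80)
E
```

```text
t 7.80 pos [0.5503 0.118  0.1057] yaw -35.78 tilt 0.17 F [0.9 0.  0.3] gap 0.0584
n 1 final yaw -36.3
0.0054, 0.0417, -0.0036, 0.06, 0.52, -0.16, 80,
```

Request:
{"api": "arm_command", "payload": {
  "increments": [0.005, 0.012, -0.004, 0, 0.5, 0, 80, 0, 0.01, 0, 0, 0, 0, 80, 0, 0.01, 0, 0, 0, 0, 80, 0, 0.01, 0, 0, 0, 0, 80, 0, 0, 0, 0, 0, 0, 80]
}}

```text
t: 8.3
position: [0.5528, 0.1136, 0.0618]
tool_rot: [0.673, -0.672, 0.22, -0.219]
contact_force: [0.8, 0.8, -1.0]
finger_gap: 0.0587
```

```bash
python3 - <<'E'
from h import *
plan(.5525,.112,.064,-36.3,f=80)
E
```

```text
t 8.30 pos [0.5528 0.1136 0.0618] yaw -36.15 tilt 0.12 F [ 0.8  0.8 -1. ] gap 0.0587
n 1 final yaw -36.3
0.0007, -0.0022, -0.0014, -0.08, 0.15, -0.09, 80,
```

Request:
{"api": "arm_command", "payload": {
  "increments": [0.0, -0.002, -0.001, 0, 0, 0, 255, 0, 0, 0, 0, 0, 0, 255, 0, 0, 0, 0, 0, 0, 255, 0, 0, 0, 0, 0, 0, 255, 0, 0, 0, 0, 0, 0, 255, 0, 0, 0, 0, 0, 0, 255],
  "force": 40
}}

```text
t: 8.9
position: [0.5525, 0.1126, 0.0644]
tool_rot: [0.673, -0.671, 0.22, -0.219]
contact_force: [0.2, -0.2, -1.0]
finger_gap: 0.029
```

```bash
python3 - <<'E'
from h import *
state()
p=np.array([.5131,.2894]); c,s=np.cos(-.6333),np.sin(-.6333); R=np.array([[c,-s],[s,c]])
for y in(.036,-.036): print(y,p+R@[.032,y])
E
```

```text
t 8.90 pos [0.5525 0.1126 0.0644] yaw -36.17 tilt 0.14 F [ 0.2 -0.2 -1. ] gap 0.0290
0.036 [0.56019962 0.29948098]
-0.036 [0.51758944 0.2414433 ]
```

Request:
{"api": "arm_command", "payload": {
  "increments": [0, -0.02, 0, 0, 0, 0, 255, 0, -0.04, 0, 0, 0, 0, 255, 0, -0.04, 0, 0, 0, 0, 255, 0, 0, 0, 0, 0, 0, 255]
}}

```text
t: 9.3
position: [0.5515, 0.112, 0.1661]
tool_rot: [-0.672, 0.672, -0.221, 0.218]
contact_force: [1.1, -0.4, -1.5]
finger_gap: 0.0289
```

```bash
python3 - <<'E'
from h import *
plan(.5602,.2995,.16,-36.3,f=255)
E
```

```text
t 9.30 pos [0.5515 0.112  0.1661] yaw -36.18 tilt 0.21 F [ 1.1 -0.4 -1.5] gap 0.0289
n 5 final yaw -36.3
-0.0207, 0.0013, 0.0313, 0.01, 0.02, -0.04, 255,
-0.0207, 0.0012, 0.0313, 0.01, 0.02, -0.04, 255,
-0.0208, 0.0012, 0.0313, 0.01, 0.02, -0.04, 255,
-0.0208, 0.0012, 0.0313, 0.01, 0.02, -0.04, 255,
-0.0208, 0.0012, 0.0313, 0.01, 0.02, -0.04, 255,
```

Request:
{"api": "arm_command", "payload": {
  "increments": [-0.02, 0.001, 0.031, 0, 0, 0, 255, -0.021, 0.001, 0.031, 0, 0, 0, 255, -0.021, 0.001, 0.031, 0, 0, 0, 255, -0.02, 0.001, 0.03, 0, 0, 0, 255, -0.015, 0.001, 0.022, 0, 0, 0, 255, 0, 0, 0, 0, 0, 0, 255, 0, 0, 0, 0, 0, 0, 255]
}}

```text
t: 10.0
position: [0.5573, 0.2899, 0.1575]
tool_rot: [-0.671, 0.673, -0.223, 0.219]
contact_force: [-0.4, -0.8, -0.7]
finger_gap: 0.0292
```

```bash
python3 - <<'E'
from h import *
plan(.5602,.2995,.11,-36.3,f=255)
s=shot('wrist','w6')
E
```

```text
t 10.00 pos [0.5573 0.2899 0.1575] yaw -36.41 tilt 0.35 F [-0.4 -0.8 -0.7] gap 0.0292
n 2 final yaw -36.3
-0.0016, 0.0238, 0.0048, 0.13, -0.06, -0.12, 255,
-0.0016, 0.0238, 0.0048, 0.13, -0.06, -0.12, 255,
```

View pics/w6.png

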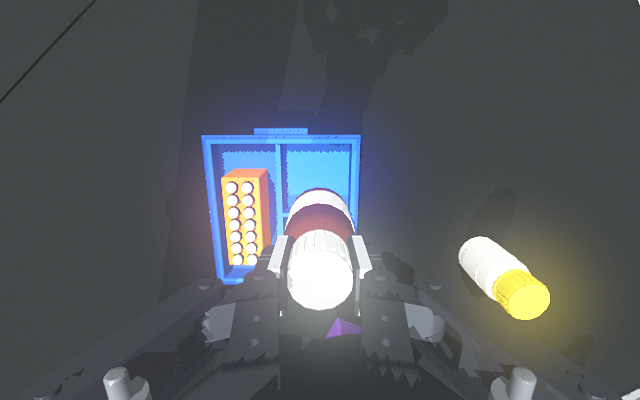

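Request:
{"api": "arm_command", "payload": {
  "increments": [-0.002, 0.024, 0.005, 0, 0, 0, 255, -0.002, 0.024, 0.005, 0, 0, 0, 255, 0, 0.005, 0, 0, 0, 0, 255, 0, 0, 0, 0, 0, 0, 255, 0, 0, 0, 0, 0, 0, 255]
}}

```text
t: 10.55
position: [0.5609, 0.292, 0.1039]
tool_rot: [-0.668, 0.673, -0.226, 0.223]
contact_force: [-1.2, -0.5, -1.4]
finger_gap: 0.0287
```

```bash
python3 - <<'E'
from h import *
plan(.5602,.2995,.0684,-36.3,f=255)
E
```

```text
t 10.55 pos [0.5609 0.292  0.1039] yaw -37.00 tilt 0.43 F [-1.2 -0.5 -1.4] gap 0.0287
n 1 final yaw -36.3
-0.005, 0.0354, 0.0058, 0.41, -0.7, -0.13, 255,
```

Request:
{"api": "arm_command", "payload": {
  "increments": [-0.005, 0.008, 0.006, 0.4, -0.7, 0, 255, 0, 0.01, 0, 0, 0, 0, 255, 0, 0.008, 0, 0, 0, 0, 255, 0, 0.003, 0, 0, 0, 0, 255, 0, 0, 0, 0, 0, 0, 255]
}}

```text
t: 11.05
position: [0.562, 0.2998, 0.075]
tool_rot: [0.673, -0.67, 0.22, -0.221]
contact_force: [-1.0, -0.3, -1.5]
finger_gap: 0.0288
```

```bash
python3 - <<'E'
from h import *
plan(.5602,.2995,.0684,-36.3,f=255)
E
```

```text
t 11.05 pos [0.562  0.2998 0.075 ] yaw -36.34 tilt 0.23 F [-1.  -0.3 -1.5] gap 0.0288
n 1 final yaw -36.3
-0.0013, 0.0066, -0.0013, -0.23, -0.04, -0.03, 255,
```

Request:
{"api": "arm_command", "payload": {
  "increments": [-0.001, 0.004, -0.001, -0.2, 0, 0, 255, 0, 0.002, 0, 0, 0, 0, 255, 0, 0.001, 0, 0, 0, 0, 255, 0, 0.001, 0, 0, 0, 0, 255]
}}

```text
t: 11.45
position: [0.561, 0.2999, 0.0676]
tool_rot: [0.672, -0.671, 0.221, -0.22]
contact_force: [-3.4, -1.6, 11.3]
finger_gap: 0.029
```

Request:
{"api": "arm_command", "payload": {
  "increments": [0, -0.001, 0, 0, 0, 0, 110, 0, 0, 0, 0, 0, 0, 100, 0, 0, 0, 0, 0, 0, 100, 0, -0.02, 0, 0, 0, 0, 90, 0, -0.035, 0, 0, 0, 0, 90, 0, -0.045, 0, 0, 0, 0, 80, 0, -0.03, 0, 0, 0, 0, 80, 0, 0, 0, 0, 0, 0, 80]
}}

```text
t: 12.25
position: [0.5613, 0.2996, 0.2026]
tool_rot: [0.672, -0.672, 0.221, -0.22]
contact_force: [0.9, -0.2, 0.2]
finger_gap: 0.0589
```

```bash
python3 - <<'E'
from h import *
s=shot('side','s5'); cv2.imwrite('pics/s5c.png',cv2.resize(s['frame'][90:230,170:370],None,fx=4,fy=4,interpolation=cv2.INTER_CUBIC))
plan(.5435,-.114,.17,-10,f=80)
E
```

```text
t 12.30 pos [0.5602 0.2992 0.2007] yaw -36.35 tilt 0.18 F [ 1.3 -0.3 -0.2] gap 0.0589
n 10 final yaw -10.0
0.0232, 0.0031, -0.0343, 0.01, -2.64, -0.01, 80,
0.0216, 0.0031, -0.0353, 0.01, -2.64, -0.01, 80,
0.0199, 0.0031, -0.0362, 0.01, -2.64, -0.01, 80,
0.0182, 0.0031, -0.0371, 0.01, -2.64, -0.01, 80,
0.0165, 0.0031, -0.0379, 0.01, -2.64, -0.01, 80,
0.0147, 0.0031, -0.0386, 0.01, -2.64, -0.01, 80,
0.0129, 0.0031, -0.0393, 0.01, -2.64, -0.01, 80,
0.0111, 0.0031, -0.0398, 0.01, -2.64, -0.01, 80,
0.0093, 0.0031, -0.0403, 0.01, -2.64, -0.01, 80,
0.0074, 0.0031, -0.0407, 0.01, -2.64, -0.01, 80,
```

View pics/s5c.png

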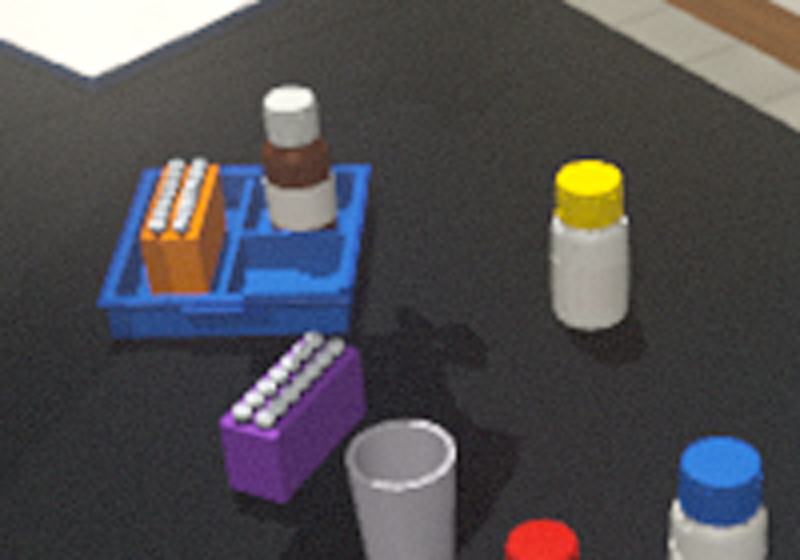

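Request:
{"api": "arm_command", "payload": {
  "increments": [0.023, 0.002, -0.034, 0, -2.6, 0, 60, 0.022, 0.002, -0.035, 0, -2.6, 0, 60, 0.02, 0.002, -0.036, 0, -2.6, 0, 60, 0.018, 0.002, -0.037, 0, -2.6, 0, 60, 0.016, 0.002, -0.038, 0, -2.6, 0, 60, 0.015, 0.002, -0.039, 0, -2.6, 0, 60, 0.013, 0.002, -0.039, 0, -2.6, 0, 60, 0.011, 0.002, -0.04, 0, -2.6, 0, 60, 0.009, 0.002, -0.038, 0, -2.6, 0, 60, 0.006, 0.002, -0.03, 0, -2.6, 0, 60, 0, 0, 0, 0, 0, 0, 60, 0, 0, 0, 0, 0, 0, 60]
}}

```text
t: 13.5
position: [0.5367, -0.1121, 0.1625]
tool_rot: [-0.704, 0.706, -0.065, 0.044]
contact_force: [0.5, 0.5, -0.1]
finger_gap: 0.065
```

```bash
python3 - <<'E'
from h import *
s=shot('wrist','w7'); pickle.dump(s,open('w7.pkl','wb'))
plan(.5435,-.114,.15,-10,f=60)
w=cam_of(s); print(proj(w,[.5435,-.114,.09]),proj(w,[.6495,-.123,.094]),proj(w,[.445,-.114,.092]))
E
```

```text
t 13.55 pos [ 0.5365 -0.1124  0.1625] yaw -8.88 tilt 1.76 F [-0.4 -1.4  0.5] gap 0.0657
n 1 final yaw -10.0
0.0076, 0.0123, -0.0004, 0.39, 1.12, -1.72, 60,
[[330.35155653 209.266589  ]] [[473.92984765 202.69729123]] [[205.99928548 227.19746222]]
```

View pics/w7.png

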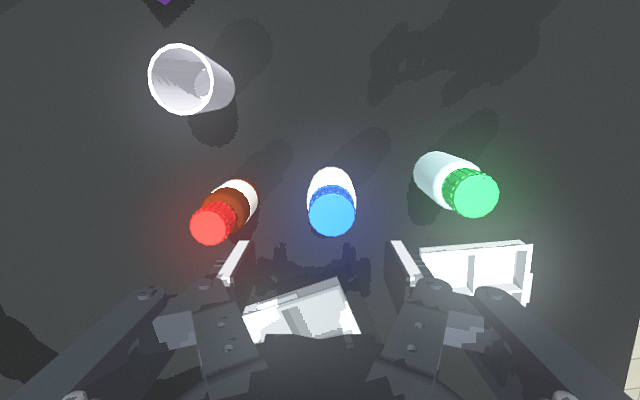

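```bash
python3 - <<'E'
from h import *
s=pickle.load(open('w7.pkl','rb')); w=cam_of(s)
print(unproj(w,(332,214),.09),unproj(w,(476.5,196),.094),unproj(w,(208,226),.092))
plan(.5440,-.1165,.115,-10,f=60)
E
```

```text
[ 0.54419983 -0.11796785  0.09      ] [ 0.65142297 -0.11807405  0.094     ] [ 0.44685638 -0.11324427  0.092     ]
t 13.55 pos [ 0.5365 -0.1124  0.1625] yaw -8.88 tilt 1.76 F [-0.4 -1.4  0.5] gap 0.0657
n 2 final yaw -10.0
0.0047, 0.0236, -0.0013, 0.2, 0.56, -0.86, 60,
0.0044, 0.0237, -0.0013, 0.2, 0.56, -0.86, 60,
```

Request:
{"api": "arm_command", "payload": {
  "increments": [0.005, 0.02, -0.001, 0.2, 0.5, -0.9, 60, 0.004, 0.02, -0.001, 0.2, 0.5, -0.9, 60, 0, 0.005, 0, 0, 0, 0, 60, 0, 0, 0, 0, 0, 0, 60, 0, 0, 0, 0, 0, 0, 60]
}}

```text
t: 14.05
position: [0.5447, -0.1081, 0.115]
tool_rot: [0.706, -0.703, 0.058, -0.058]
contact_force: [0.3, -0.2, 0.0]
finger_gap: 0.0652
```

```bash
python3 - <<'E'
from h import *
s=shot('side','s6'); cv2.imwrite('pics/s6c.png',cv2.resize(s['frame'][150:290,280:430],None,fx=4,fy=4,interpolation=cv2.INTER_CUBIC))
plan(.5440,-.1165,.0625,-10,f=60)
E
```

```text
t 14.10 pos [ 0.5449 -0.108   0.1151] yaw -9.32 tilt 0.21 F [-0.3  1.1  0.5] gap 0.0654
n 2 final yaw -10.0
0.0002, 0.0263, -0.0044, -0.11, 0.34, 0.0, 60,
0.0003, 0.0263, -0.0043, -0.11, 0.34, 0.0, 60,
```

View pics/s6c.png

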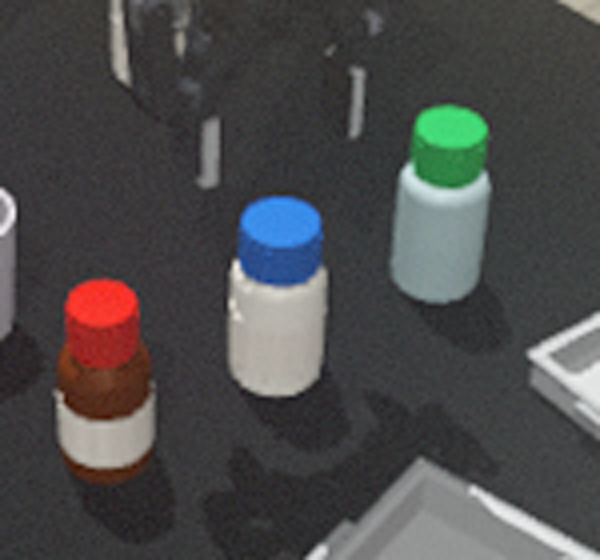

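Request:
{"api": "arm_command", "payload": {
  "increments": [0, 0.015, -0.006, 0, 0.5, 0, 60, 0, 0.015, -0.003, 0, 0, 0, 60, 0, 0.012, 0, 0, 0, 0, 60, 0, 0.006, 0, 0, 0, 0, 60, 0, 0, 0, 0, 0, 0, 60, 0, 0, 0, 0, 0, 0, 60]
}}

```text
t: 14.7
position: [0.5478, -0.115, 0.0696]
tool_rot: [0.706, -0.703, 0.056, -0.063]
contact_force: [-0.6, 0.0, -0.1]
finger_gap: 0.0655
```

```bash
python3 - <<'E'
from h import *
s=shot('side','s6'); cv2.imwrite('pics/s7c.png',cv2.resize(s['frame'][150:290,280:430],None,fx=4,fy=4,interpolation=cv2.INTER_CUBIC))
plan(.5440,-.1165,.0625,-10,f=60)
E
```

```text
t 14.75 pos [ 0.5478 -0.115   0.0697] yaw -9.63 tilt 0.57 F [ 0.6 -0.2 -1. ] gap 0.0653
n 1 final yaw -10.0
-0.0035, 0.0072, -0.0021, -0.28, 0.37, 0.5, 60,
```

View pics/s7c.png

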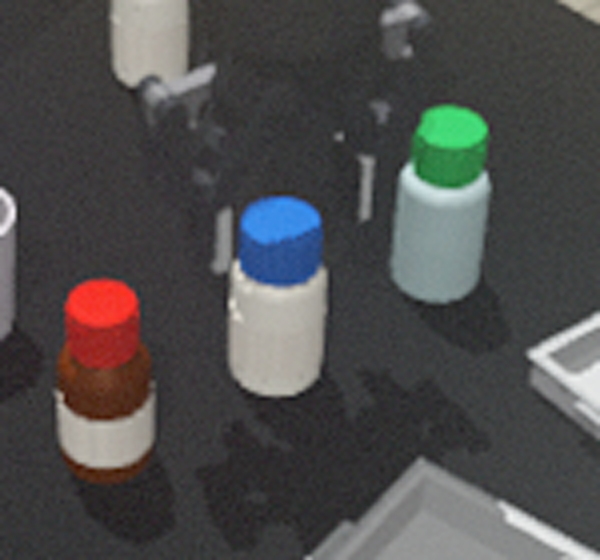

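Request:
{"api": "arm_command", "payload": {
  "increments": [-0.004, 0.004, -0.002, -0.3, 0.4, 0.5, 60, 0, 0.003, 0, 0, 0, 0, 60, 0, 0, 0, 0, 0, 0, 60, 0, 0, 0, 0, 0, 0, 60]
}}

```text
t: 15.15
position: [0.544, -0.1164, 0.0633]
tool_rot: [-0.704, 0.705, -0.061, 0.062]
contact_force: [0.3, 0.6, -0.1]
finger_gap: 0.0654
```

```bash
python3 - <<'E'
from h import *
plan(.5440,-.1165,.0625,-10,f=60)
E
```

```text
t 15.15 pos [ 0.544  -0.1164  0.0633] yaw -10.04 tilt 0.09 F [ 0.3  0.6 -0.1] gap 0.0654
n 1 final yaw -10.0
0.0001, 0.0008, -0.0001, 0.04, -0.04, 0.08, 60,
```

Request:
{"api": "arm_command", "payload": {
  "increments": [0, 0, 0, 0, 0, 0, 255, 0, 0, 0, 0, 0, 0, 255, 0, 0, 0, 0, 0, 0, 255, 0, 0, 0, 0, 0, 0, 255, 0, 0, 0, 0, 0, 0, 255, 0, 0, 0, 0, 0, 0, 255],
  "force": 40
}}

```text
t: 15.75
position: [0.5439, -0.1164, 0.0636]
tool_rot: [-0.704, 0.705, -0.061, 0.062]
contact_force: [0.1, -0.6, 0.4]
finger_gap: 0.0351
```

Request:
{"api": "arm_command", "payload": {
  "increments": [0, -0.02, 0, 0, 0, 0, 255, 0, -0.04, 0, 0, 0, 0, 255, 0, -0.04, 0, 0, 0, 0, 255, 0, -0.01, 0, 0, 0, 0, 255, 0, 0, 0, 0, 0, 0, 255]
}}

```text
t: 16.25
position: [0.5421, -0.1159, 0.1747]
tool_rot: [-0.704, 0.705, -0.063, 0.06]
contact_force: [-0.1, -0.3, -1.7]
finger_gap: 0.0346
```

```bash
python3 - <<'E'
from h import *
s=shot('side','s8'); s=shot('wrist','w8');
plan(.5176,.2414,.18,-36.3,f=255)
E
```

```text
t 16.35 pos [ 0.5412 -0.1157  0.173 ] yaw -10.04 tilt 0.42 F [-0.9 -0.9 -2.4] gap 0.0347
n 8 final yaw -36.3
-0.0107, -0.0008, 0.0434, 0.02, 3.28, -0.05, 255,
-0.0132, -0.0008, 0.0428, 0.02, 3.28, -0.05, 255,
-0.0156, -0.0008, 0.0419, 0.02, 3.28, -0.05, 255,
-0.018, -0.0008, 0.041, 0.02, 3.28, -0.05, 255,
-0.0203, -0.0008, 0.0399, 0.02, 3.28, -0.05, 255,
-0.0225, -0.0008, 0.0387, 0.02, 3.28, -0.05, 255,
-0.0247, -0.0009, 0.0373, 0.02, 3.28, -0.05, 255,
-0.0268, -0.0009, 0.0358, 0.02, 3.28, -0.05, 255,
```

View pics/s8.png

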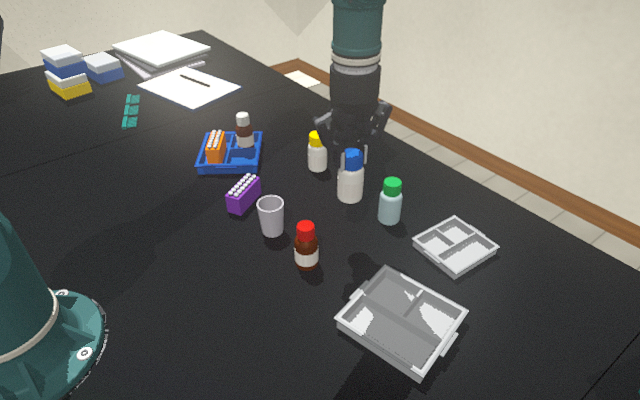

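View pics/w8.png

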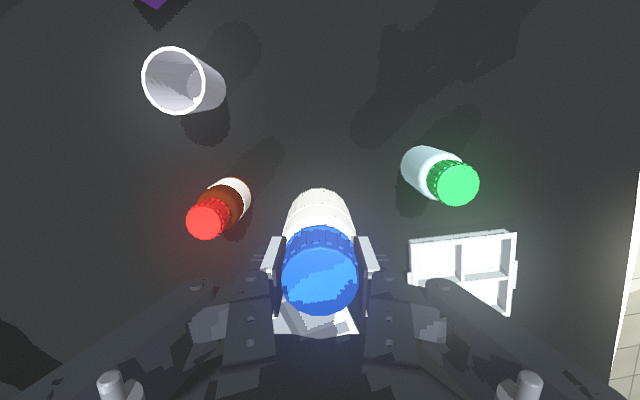

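Request:
{"api": "arm_command", "payload": {
  "increments": [-0.011, -0.001, 0.043, 0, 3.3, 0, 255, -0.013, -0.001, 0.042, 0, 3.3, 0, 255, -0.016, -0.001, 0.042, 0, 3.3, 0, 255, -0.018, -0.001, 0.041, 0, 3.3, 0, 255, -0.02, -0.001, 0.04, 0, 3.3, 0, 255, -0.022, -0.001, 0.038, 0, 3.3, 0, 255, -0.02, -0.001, 0.032, 0, 3.3, 0, 255, -0.014, -0.001, 0.02, 0, 3, 0, 255, 0, 0, 0, 0, 0, 0, 255, 0, 0, 0, 0, 0, 0, 255]
}}

```text
t: 17.35
position: [0.5142, 0.2199, 0.1596]
tool_rot: [-0.66, 0.678, -0.239, 0.216]
contact_force: [-0.3, -1.3, -1.4]
finger_gap: 0.0348
```

```bash
python3 - <<'E'
from h import *
s=shot('wrist','w9');
plan(.5176,.2414,.12,-36.3,f=255)
E
```

```text
t 17.40 pos [0.514  0.2201 0.1596] yaw -37.58 tilt 2.32 F [ 0.4  1.  -2.3] gap 0.0347
n 2 final yaw -36.3
-0.0046, 0.0196, 0.0102, 0.96, -0.63, -0.65, 255,
-0.0047, 0.0197, 0.0099, 0.96, -0.63, -0.65, 255,
```

View pics/w9.png

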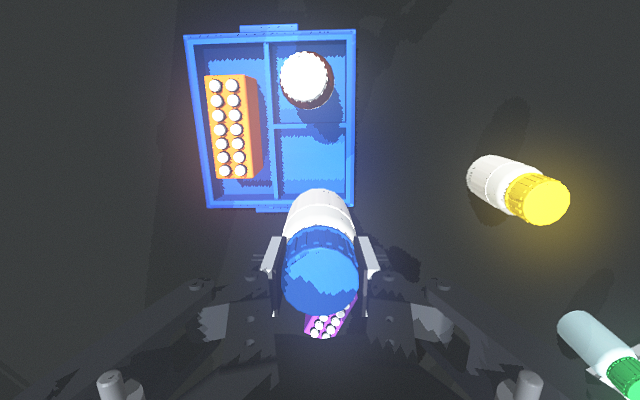

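Tray and contents look in place; the free bay is at about (318,160). Continue.

Request:
{"api": "arm_command", "payload": {
  "increments": [-0.005, 0.01, 0.011, 1, -0.6, -0.6, 255, -0.005, 0.015, 0.01, 1, -0.6, -0.6, 255, 0, 0, 0, 0, 0, 0, 255, 0, 0, 0, 0, 0, 0, 255]
}}

```text
t: 17.8
position: [0.5182, 0.2343, 0.1316]
tool_rot: [-0.669, 0.672, -0.224, 0.223]
contact_force: [0.1, 0.5, -1.2]
finger_gap: 0.0349
```

```bash
python3 - <<'E'
from h import *
plan(.5176,.2414,.09,-36.3,f=255)
E
```

```text
t 17.80 pos [0.5182 0.2343 0.1316] yaw -36.86 tilt 0.28 F [ 0.1  0.5 -1.2] gap 0.0349
n 1 final yaw -36.3
-0.0047, 0.0416, 0.0055, 0.27, -0.56, -0.03, 255,
```

Request:
{"api": "arm_command", "payload": {
  "increments": [-0.005, 0.012, 0.006, 0.3, -0.6, 0, 255, 0, 0.015, 0, 0, 0, 0, 255, 0, 0.015, 0, 0, 0, 0, 255, 0, 0, 0, 0, 0, 0, 255, 0, 0, 0, 0, 0, 0, 255]
}}

```text
t: 18.3
position: [0.5201, 0.239, 0.0888]
tool_rot: [0.672, -0.671, 0.221, -0.222]
contact_force: [-0.3, -0.8, -1.0]
finger_gap: 0.0351
```

```bash
python3 - <<'E'
from h import *
plan(.5176,.2414,.0676,-36.3,f=255)
s=shot('wrist','w10')
E
```

```text
t 18.30 pos [0.5201 0.239  0.0888] yaw -36.55 tilt 0.16 F [-0.3 -0.8 -1. ] gap 0.0351
n 1 final yaw -36.3
-0.0034, 0.0212, 0.0004, -0.14, -0.25, 0.08, 255,
```

View pics/w10.png

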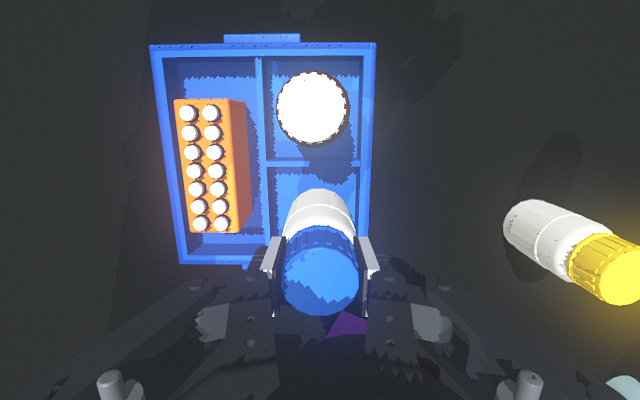

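Request:
{"api": "arm_command", "payload": {
  "increments": [-0.003, 0.006, 0, 0, 0, 0, 255, 0, 0.007, 0, 0, 0, 0, 255, 0, 0.003, 0, 0, 0, 0, 255, 0, 0, 0, 0, 0, 0, 255]
}}

```text
t: 18.75
position: [0.5184, 0.2415, 0.0732]
tool_rot: [0.673, -0.67, 0.22, -0.223]
contact_force: [0.7, -1.0, -1.5]
finger_gap: 0.0349
```

```bash
python3 - <<'E'
from h import *
plan(.5176,.2414,.0676,-36.3,f=255)
E
```

```text
t 18.75 pos [0.5184 0.2415 0.0732] yaw -36.54 tilt 0.34 F [ 0.7 -1.  -1.5] gap 0.0349
n 1 final yaw -36.3
-0.0006, 0.0056, -0.0006, -0.3, -0.24, 0.15, 255,
```

Request:
{"api": "arm_command", "payload": {
  "increments": [0, 0.003, 0, -0.3, 0, 0, 255, 0, 0.002, 0, 0, 0, 0, 255, 0, 0.001, 0, 0, 0, 0, 255, 0, 0.001, 0, 0, 0, 0, 255]
}}

```text
t: 19.15
position: [0.519, 0.242, 0.0675]
tool_rot: [-0.671, 0.672, -0.221, 0.223]
contact_force: [-3.6, -1.2, 13.4]
finger_gap: 0.0348
```

Request:
{"api": "arm_command", "payload": {
  "increments": [0, -0.001, 0, 0, 0, 0, 100, 0, 0, 0, 0, 0, 0, 90, 0, 0, 0, 0, 0, 0, 90, 0, -0.02, 0, 0, 0, 0, 80, 0, -0.035, 0, 0, 0, 0, 80, 0, -0.045, 0, 0, 0, 0, 80, 0, -0.03, 0, 0, 0, 0, 80, 0, 0, 0, 0, 0, 0, 80]
}}

```text
t: 19.95
position: [0.5191, 0.2419, 0.202]
tool_rot: [-0.671, 0.672, -0.221, 0.222]
contact_force: [1.0, -0.4, 0.2]
finger_gap: 0.0586
```

```bash
python3 - <<'E'
from h import *
s=shot('side','s9'); cv2.imwrite('pics/s9c.png',cv2.resize(s['frame'][90:230,170:370],None,fx=4,fy=4,interpolation=cv2.INTER_CUBIC))
plan(.4485,.110,.13,-61.6,f=80)
E
```

```text
t 20.00 pos [0.518  0.2415 0.2004] yaw -36.57 tilt 0.22 F [ 0.2 -0.4 -0.3] gap 0.0588
n 4 final yaw -61.6
0.0056, 0.0177, -0.0367, 0.05, 6.26, 0.02, 80,
0.0096, 0.0177, -0.0359, 0.05, 6.26, 0.02, 80,
0.0135, 0.0177, -0.0346, 0.05, 6.26, 0.02, 80,
0.0172, 0.0176, -0.033, 0.05, 6.26, 0.02, 80,
```

View pics/s9c.png

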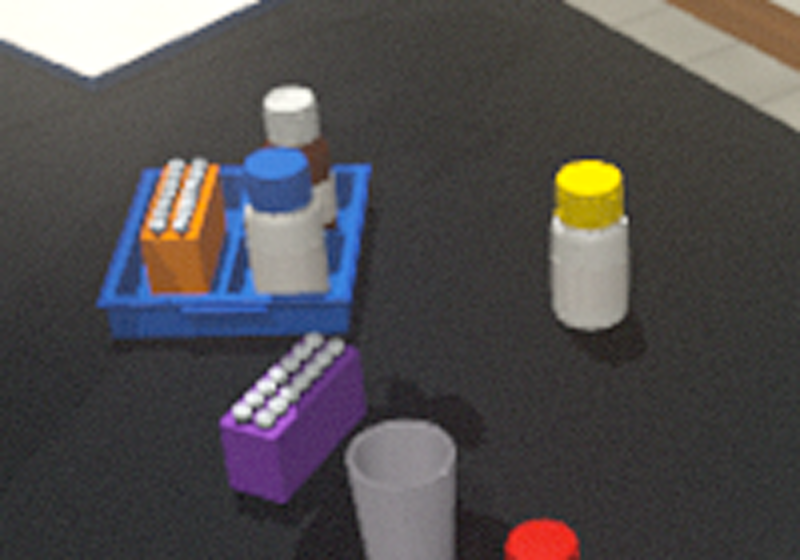

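Request:
{"api": "arm_command", "payload": {
  "increments": [0.006, 0.008, -0.036, 0, 6.2, 0, 80, 0.01, 0.008, -0.035, 0, 6.2, 0, 80, 0.013, 0.008, -0.034, 0, 6.2, 0, 80, 0.015, 0.008, -0.026, 0, 6, 0, 80, 0, 0, 0, 0, 0, 0, 80, 0, 0, 0, 0, 0, 0, 80]
}}

```text
t: 20.6
position: [0.4479, 0.1141, 0.1617]
tool_rot: [-0.602, 0.61, -0.366, 0.362]
contact_force: [-0.6, 0.8, -0.4]
finger_gap: 0.0585
```

```bash
python3 - <<'E'
from h import *
s=shot('wrist','w11'); pickle.dump(s,open('w11.pkl','wb'))
cv2.imwrite('pics/w11c.png',cv2.resize(s['frame'][130:290,250:400],None,fx=4,fy=3.75,interpolation=cv2.INTER_CUBIC))
plan(.4485,.110,.10,-61.6,f=80)
print(bot.observe()['joints'].round(2))
E
```

```text
t 20.65 pos [0.4475 0.1141 0.1616] yaw -61.94 tilt 0.74 F [-0.5 -0.3 -0.1] gap 0.0584
n 2 final yaw -61.6
0.002, 0.0308, -0.0001, 0.37, -0.17, 0.02, 80,
0.002, 0.0308, -0.0003, 0.37, -0.17, 0.02, 80,
[-0.67  0.41  0.42  2.25 -0.31  0.54 -1.1 ]
```

View pics/w11.png

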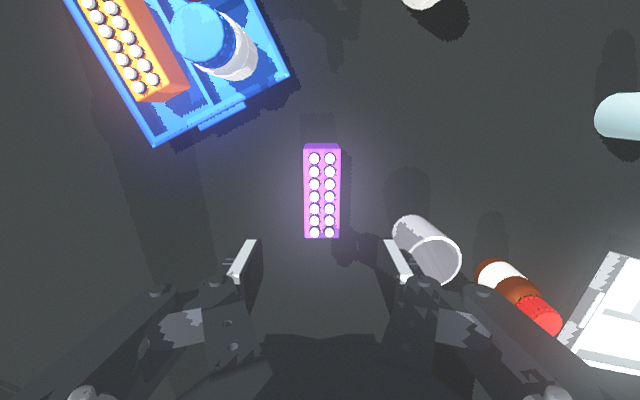

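View pics/w11c.png

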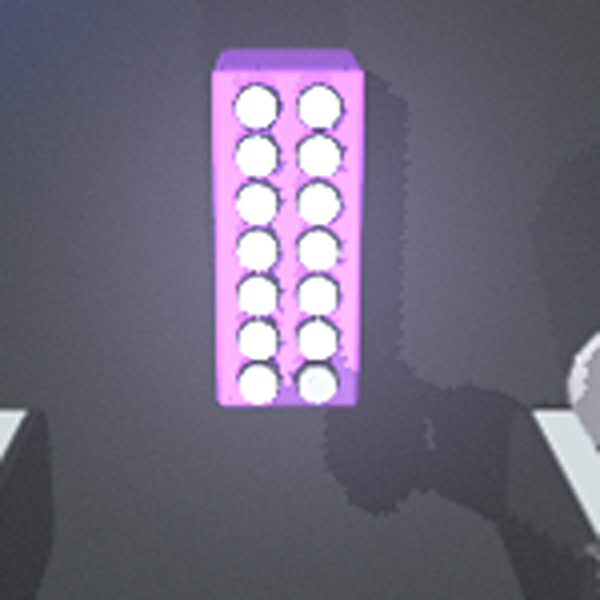

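```bash
python3 - <<'E'
from h import *
s=pickle.load(open('w11.pkl','rb')); w=cam_of(s)
U=np.array([unproj(w,u,.044) for u in[(303,148.7),(341,148.7),(339.25,238),(304.25,238)]]);print(U.mean(0),np.linalg.norm(U-np.roll(U,-1,0),axis=1).round(3)); e=U[0]+U[1]-U[2]-U[3]; print(np.degrees(np.arctan2(e[1],e[0]))-90)
plan(.449,.110,.07,-61.6,f=80)
E
```

```text
[0.44686488 0.11034608 0.044     ] [0.033 0.085 0.033 0.085]
-61.950313324764245
t 20.65 pos [0.4475 0.1141 0.1616] yaw -61.94 tilt 0.74 F [-0.5 -0.3 -0.1] gap 0.0584
n 3 final yaw -61.6
0.0014, 0.0305, 0.0002, 0.25, -0.11, 0.01, 80,
0.0014, 0.0305, 0.0001, 0.25, -0.11, 0.01, 80,
0.0014, 0.0305, -0.0001, 0.25, -0.11, 0.01, 80,
```

Request:
{"api": "arm_command", "payload": {
  "increments": [0.001, 0.03, 0, 0.25, 0, 0, 80, 0.001, 0.03, 0, 0.25, 0, 0, 80, 0.001, 0.025, 0, 0.25, 0, 0, 80, 0, 0, 0, 0, 0, 0, 80, 0, 0, 0, 0, 0, 0, 80]
}}

```text
t: 21.15
position: [0.4545, 0.1181, 0.0738]
tool_rot: [0.611, -0.606, 0.359, -0.362]
contact_force: [-0.5, 0.7, -0.9]
finger_gap: 0.0589
```

```bash
python3 - <<'E'
from h import *
plan(.4475,.1103,.032,-61.9,f=80)
E
```

```text
t 21.15 pos [0.4545 0.1181 0.0738] yaw -61.27 tilt 0.50 F [-0.5  0.7 -0.9] gap 0.0589
n 1 final yaw -61.9
0.0035, 0.0417, -0.0103, -0.5, 0.63, -0.02, 80,
```

Request:
{"api": "arm_command", "payload": {
  "increments": [0.0035, 0.006, -0.01, -0.5, 0.6, 0, 80, 0, 0.01, 0, 0, 0, 0, 80, 0, 0.012, 0, 0, 0, 0, 80, 0, 0.012, 0, 0, 0, 0, 80, 0, 0, 0, 0, 0, 0, 80, 0, 0, 0, 0, 0, 0, 80]
}}

```text
t: 21.75
position: [0.4506, 0.1116, 0.035]
tool_rot: [0.609, -0.605, 0.361, -0.365]
contact_force: [0.3, 0.8, -0.5]
finger_gap: 0.0586
```

```bash
python3 - <<'E'
from h import *
plan(.4475,.1103,.032,-61.9,f=80)
E
```

```text
t 21.75 pos [0.4506 0.1116 0.035 ] yaw -61.78 tilt 0.48 F [ 0.3  0.8 -0.5] gap 0.0586
n 1 final yaw -61.9
-0.0003, 0.003, -0.0034, -0.47, 0.12, 0.09, 80,
```

Request:
{"api": "arm_command", "payload": {
  "increments": [0, 0.004, -0.003, -0.5, 0, 0, 80, 0, 0, 0, 0, 0, 0, 255, 0, 0, 0, 0, 0, 0, 255, 0, 0, 0, 0, 0, 0, 255, 0, 0, 0, 0, 0, 0, 255, 0, 0, 0, 0, 0, 0, 255, 0, 0, 0, 0, 0, 0, 255],
  "force": 40
}}

```text
t: 22.45
position: [0.4485, 0.1107, 0.0325]
tool_rot: [0.607, -0.607, 0.362, -0.364]
contact_force: [-0.0, 0.4, -2.1]
finger_gap: 0.0329
```

Request:
{"api": "arm_command", "payload": {
  "increments": [0, -0.03, 0, 0, 0, 0, 255, 0, -0.04, 0, 0, 0, 0, 255, 0, -0.045, 0, 0, 0, 0, 255, 0, -0.02, 0, 0, 0, 0, 255, 0, 0, 0, 0, 0, 0, 255]
}}

```text
t: 22.95
position: [0.4473, 0.1104, 0.1704]
tool_rot: [-0.606, 0.608, -0.364, 0.363]
contact_force: [0.2, -0.3, -1.5]
finger_gap: 0.0328
```

```bash
python3 - <<'E'
from h import *
s=shot('side','s10')
p=np.array([.4845,-.3138,.222]); c,sn=np.cos(p[2]),np.sin(p[2]); t=p[:2]+np.array([[c,-sn],[sn,c]])@[-.035,0]; print(t)
plan(t[0],t[1],.17,12.7,f=255)
E
```

```text
[ 0.45035893 -0.32150633]
t 23.00 pos [0.4467 0.1102 0.1693] yaw -61.79 tilt 0.28 F [ 0.4  0.8 -0.7] gap 0.0329
n 10 final yaw 12.7
0.0382, 0.0, -0.0201, 0.03, -7.45, -0.02, 255,
0.0353, 0.0, -0.0249, 0.03, -7.45, -0.02, 255,
0.0318, 0.0, -0.0292, 0.03, -7.45, -0.02, 255,
0.0277, 0.0, -0.0331, 0.03, -7.45, -0.02, 255,
0.0232, 0.0, -0.0364, 0.03, -7.45, -0.02, 255,
0.0183, 0.0, -0.0391, 0.03, -7.45, -0.02, 255,
0.013, 0.0, -0.0412, 0.03, -7.45, -0.02, 255,
0.0076, -0.0, -0.0425, 0.03, -7.45, -0.02, 255,
0.002, -0.0, -0.0431, 0.03, -7.45, -0.02, 255,
-0.0036, -0.0, -0.043, 0.03, -7.45, -0.02, 255,
```

View pics/s10.png

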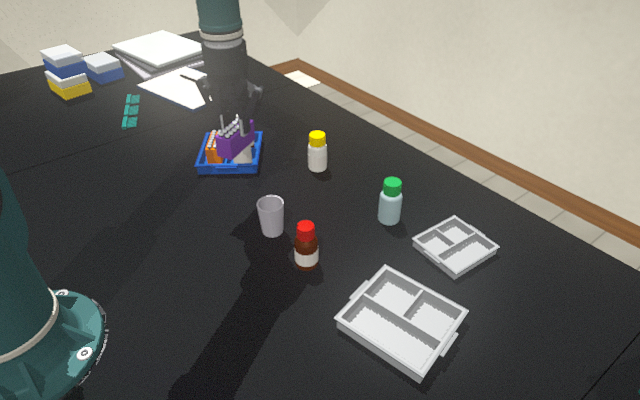

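```bash
python3 - <<'E'
from h import *
plan(.50,-.10,.18,-25,f=255,n=6)
E
```

```text
t 23.00 pos [0.4467 0.1102 0.1693] yaw -61.79 tilt 0.28 F [ 0.4  0.8 -0.7] gap 0.0329
n 6 final yaw -25.0
0.0351, -0.0017, -0.0087, 0.05, -6.13, -0.01, 255,
0.0339, -0.0017, -0.0124, 0.05, -6.13, -0.01, 255,
0.0324, -0.0017, -0.016, 0.05, -6.13, -0.01, 255,
0.0305, -0.0017, -0.0194, 0.05, -6.13, -0.01, 255,
0.0283, -0.0017, -0.0225, 0.05, -6.13, -0.01, 255,
0.0257, -0.0018, -0.0254, 0.05, -6.13, -0.01, 255,
```

Request:
{"api": "arm_command", "payload": {
  "increments": [0.035, -0.003, -0.009, 0, -6.1, 0, 255, 0.034, -0.003, -0.012, 0, -6.1, 0, 255, 0.032, -0.003, -0.016, 0, -6.1, 0, 255, 0.03, -0.003, -0.019, 0, -6.1, 0, 255, 0.028, -0.003, -0.023, 0, -6.1, 0, 255, 0.026, -0.003, -0.026, 0, -6.1, 0, 255]
}}

```text
t: 23.6
position: [0.4971, -0.0964, 0.1772]
tool_rot: [-0.692, 0.695, -0.147, 0.13]
contact_force: [0.1, 0.4, -1.9]
finger_gap: 0.0328
```

```bash
python3 - <<'E'
from h import *
plan(.4504,-.3215,.17,12.7,f=255,n=7)
E
```

```text
t 23.60 pos [ 0.4971 -0.0964  0.1772] yaw -22.63 tilt 1.35 F [ 0.1  0.4 -1.9] gap 0.0328
n 7 final yaw 12.7
0.0062, 0.0012, -0.0322, 0.01, -5.05, -0.2, 255,
0.0034, 0.0012, -0.0327, 0.01, -5.05, -0.2, 255,
0.0005, 0.0012, -0.0328, 0.01, -5.05, -0.2, 255,
-0.0024, 0.0012, -0.0327, 0.01, -5.05, -0.2, 255,
-0.0053, 0.0011, -0.0324, 0.01, -5.05, -0.2, 255,
-0.0081, 0.0011, -0.0318, 0.01, -5.05, -0.2, 255,
-0.0109, 0.0011, -0.031, 0.01, -5.05, -0.2, 255,
```

Request:
{"api": "arm_command", "payload": {
  "increments": [0.006, 0, -0.032, 0, -5, -0.2, 255, 0.003, 0, -0.033, 0, -5, -0.2, 255, 0, 0, -0.033, 0, -5, -0.2, 255, -0.002, 0, -0.033, 0, -5, -0.2, 255, -0.005, 0, -0.03, 0, -5, -0.2, 255, -0.008, 0, -0.024, 0, -5, -0.2, 255, -0.009, 0, -0.016, 0, -4, 0, 255, 0, 0, 0, 0, 0, 0, 255, 0, 0, 0, 0, 0, 0, 255]
}}

```text
t: 24.5
position: [0.4407, -0.3069, 0.1594]
tool_rot: [0.709, -0.697, -0.067, 0.083]
contact_force: [-0.4, 0.4, -0.9]
finger_gap: 0.0326
```

```bash
python3 - <<'E'
from h import *
s=shot('wrist','w12'); pickle.dump(s,open('w12.pkl','wb'))
plan(.4504,-.3215,.13,12.7,f=255)
E
```

```text
t 24.55 pos [ 0.4404 -0.3068  0.1594] yaw 12.25 tilt 1.59 F [ 0.  -0.5 -1.9] gap 0.0328
n 1 final yaw 12.7
0.0073, 0.029, -0.017, -1.03, -0.46, -1.21, 255,
```

View pics/w12.png

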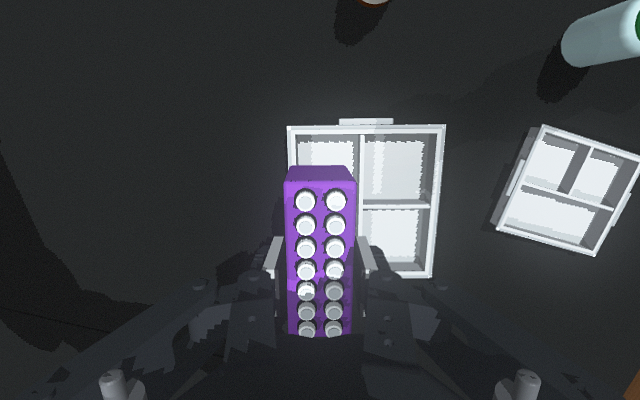

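```bash
python3 - <<'E'
from h import *
s=pickle.load(open('w12.pkl','rb'))
cv2.imwrite('pics/w12c.png',cv2.resize(s['frame'][110:290,275:455],None,fx=4,fy=3.3,interpolation=cv2.INTER_CUBIC)[:600])
E
```

```text
(no output)
```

View pics/w12c.png

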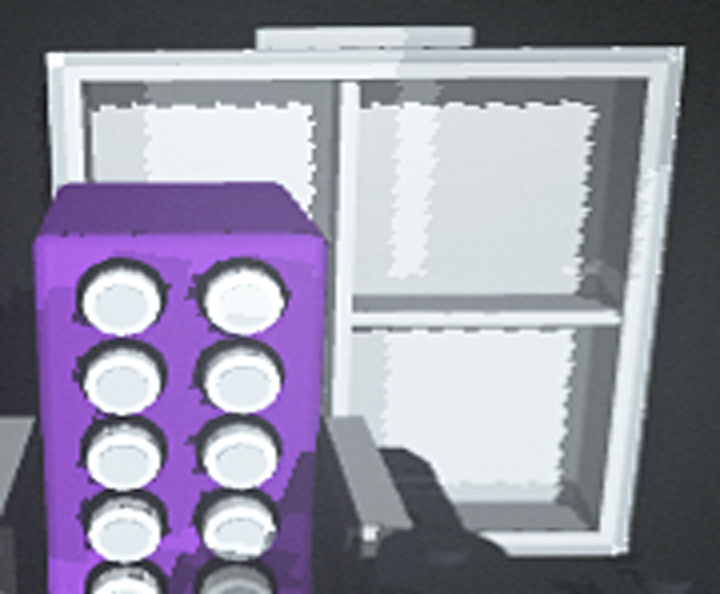

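```bash
python3 - <<'E'
from h import *
s=pickle.load(open('w12.pkl','rb')); w=cam_of(s)
p,r=fit([(w,(295.5,134.2),(-.065,.070,.026)),(w,(437.5,133.6),(.065,.070,.026)),(w,(430.25,206),(.065,0,.025)),(w,(425,270.9),(.065,-.07,.026))],np.array([.4845,-.3138,.222])); print(p.round(4),np.degrees(p[2]),r.round(1).tolist())
c,sn=np.cos(p[2]),np.sin(p[2]); R=np.array([[c,-sn],[sn,c]])
for l in([-.035,0],[.032,.036],[.032,-.036]): print(l,(p[:2]+R@l).round(4))
E
```

```text
[ 0.4847 -0.3133  0.2243] 12.85024480298842 [[-0.1, -0.0], [-0.1, -0.5], [0.4, 0.3], [-0.1, 0.4]]
[-0.035, 0] [ 0.4506 -0.3211]
[0.032, 0.036] [ 0.5079 -0.2711]
[0.032, -0.036] [ 0.5239 -0.3413]
```

Excellent agreement. Lower.

Request:
{"api": "arm_command", "payload": {
  "increments": [0.004, 0.015, -0.009, -0.5, -0.3, -0.6, 255, 0.003, 0.015, -0.008, -0.5, -0.2, -0.6, 255, 0, 0.015, 0, 0, 0, 0, 255, 0, 0.015, 0, 0, 0, 0, 255, 0, 0, 0, 0, 0, 0, 255, 0, 0, 0, 0, 0, 0, 255]
}}

```text
t: 25.15
position: [0.4546, -0.3114, 0.0947]
tool_rot: [0.705, -0.7, -0.082, 0.082]
contact_force: [-0.1, -0.5, -1.9]
finger_gap: 0.0326
```

```bash
python3 - <<'E'
from h import *
plan(.4506,-.3211,.06,12.85,f=255)
E
```

```text
t 25.15 pos [ 0.4546 -0.3114  0.0947] yaw 13.32 tilt 0.41 F [-0.1 -0.5 -1.9] gap 0.0326
n 1 final yaw 12.8
-0.0062, 0.0346, -0.0087, -0.41, 0.47, 0.07, 255,
```

Request:
{"api": "arm_command", "payload": {
  "increments": [-0.006, 0.012, -0.009, -0.4, 0.5, 0, 255, 0, 0.012, 0, 0, 0, 0, 255, 0, 0.01, 0, 0, 0, 0, 255, 0, 0, 0, 0, 0, 0, 255, 0, 0, 0, 0, 0, 0, 255]
}}

```text
t: 25.65
position: [0.452, -0.3218, 0.0589]
tool_rot: [-0.702, 0.703, 0.08, -0.078]
contact_force: [0.4, 0.5, -1.7]
finger_gap: 0.0331
```

```bash
python3 - <<'E'
from h import *
plan(.4506,-.3211,.0365,12.85,f=255)
s=shot('wrist','w13')
E
```

```text
t 25.65 pos [ 0.452  -0.3218  0.0589] yaw 12.84 tilt 0.20 F [ 0.4  0.5 -1.7] gap 0.0331
n 1 final yaw 12.9
-0.0013, 0.0224, 0.001, 0.1, -0.01, 0.18, 255,
```

View pics/w13.png

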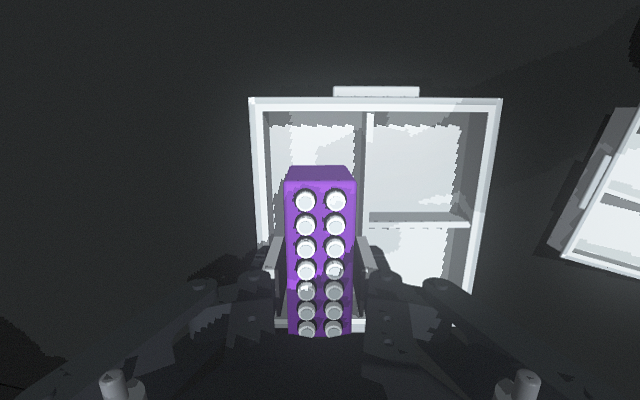

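Request:
{"api": "arm_command", "payload": {
  "increments": [-0.001, 0.01, 0.001, 0, 0, 0, 255, 0, 0.007, 0, 0, 0, 0, 255, 0, 0.001, 0, 0, 0, 0, 255, 0, 0, 0, 0, 0, 0, 255]
}}

```text
t: 26.1
position: [0.4511, -0.3211, 0.04]
tool_rot: [-0.702, 0.703, 0.081, -0.078]
contact_force: [-0.0, -0.3, -1.5]
finger_gap: 0.0328
```

```bash
python3 - <<'E'
from h import *
plan(.4506,-.3211,.0365,12.85,f=255)
E
```

```text
t 26.10 pos [ 0.4511 -0.3211  0.04  ] yaw 12.84 tilt 0.27 F [-0.  -0.3 -1.5] gap 0.0328
n 1 final yaw 12.9
-0.0005, 0.0035, 0.0001, 0.14, -0.01, 0.23, 255,
```

Request:
{"api": "arm_command", "payload": {
  "increments": [0, 0.003, 0, 0, 0, 0, 255, 0, 0.001, 0, 0, 0, 0, 255, 0, 0.001, 0, 0, 0, 0, 255]
}}

```text
t: 26.4
position: [0.4512, -0.3213, 0.036]
tool_rot: [-0.702, 0.703, 0.081, -0.077]
contact_force: [-3.1, 2.0, 16.2]
finger_gap: 0.0327
```

Request:
{"api": "arm_command", "payload": {
  "increments": [0, -0.001, 0, 0, 0, 0, 110, 0, 0, 0, 0, 0, 0, 100, 0, 0, 0, 0, 0, 0, 100, 0, -0.02, 0, 0, 0, 0, 90, 0, -0.04, 0, 0, 0, 0, 90, 0, -0.045, 0, 0, 0, 0, 70, 0, -0.045, 0, 0, 0, 0, 70, 0, 0, 0, 0, 0, 0, 70]
}}

```text
t: 27.2
position: [0.4512, -0.3215, 0.1915]
tool_rot: [-0.702, 0.703, 0.08, -0.078]
contact_force: [0.2, -1.5, 0.3]
finger_gap: 0.0618
```

```bash
python3 - <<'E'
from h import *
s=shot('side','s11'); cv2.imwrite('pics/s11c.png',cv2.resize(s['frame'][160:390,280:510],None,fx=3,fy=2.6,interpolation=cv2.INTER_CUBIC))
plan(.6505,-.120,.17,12.8,f=70)
E
```

```text
t 27.25 pos [ 0.4497 -0.3203  0.1891] yaw 12.84 tilt 0.07 F [-1.2 -0.1 -0.8] gap 0.0618
n 7 final yaw 12.8
0.0343, 0.0028, 0.0215, -0.01, 0.01, 0.0, 70,
0.0343, 0.0028, 0.0215, -0.01, 0.01, 0.0, 70,
0.0343, 0.0028, 0.0215, -0.01, 0.01, 0.0, 70,
0.0343, 0.0028, 0.0215, -0.01, 0.01, 0.0, 70,
0.0343, 0.0027, 0.0215, -0.01, 0.01, 0.0, 70,
0.0343, 0.0027, 0.0215, -0.01, 0.01, 0.0, 70,
0.0343, 0.0027, 0.0215, -0.01, 0.01, 0.0, 70,
```

View pics/s11c.png

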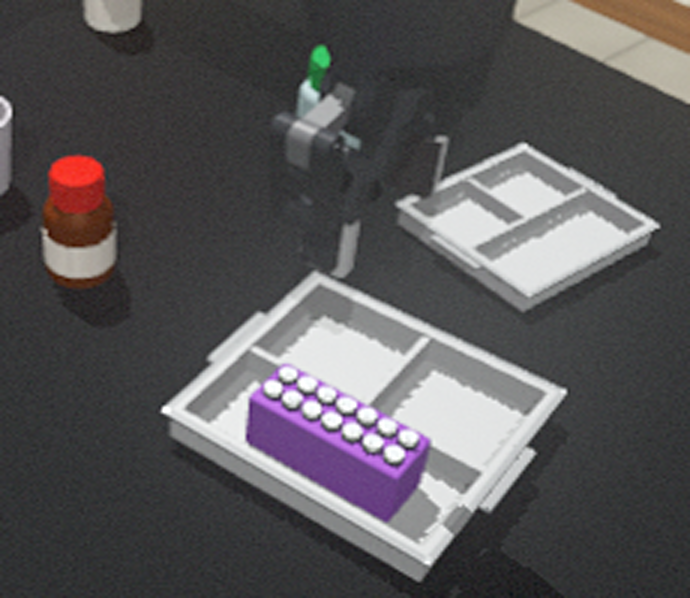

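Purple rack lies flat in the grey long bay. Now the green-capped bottle.

Request:
{"api": "arm_command", "payload": {
  "increments": [0.034, 0.001, 0.021, 0, 0, 0, 60, 0.034, 0.001, 0.022, 0, 0, 0, 60, 0.034, 0.001, 0.022, 0, 0, 0, 60, 0.034, 0.001, 0.022, 0, 0, 0, 60, 0.034, 0.001, 0.022, 0, 0, 0, 60, 0.032, 0.001, 0.02, 0, 0, 0, 60, 0.022, 0.001, 0.013, 0, 0, 0, 60, 0, 0, 0, 0, 0, 0, 60, 0, 0, 0, 0, 0, 0, 60]
}}

```text
t: 28.15
position: [0.6356, -0.1252, 0.1678]
tool_rot: [0.705, -0.7, -0.071, 0.084]
contact_force: [0.2, -0.1, -0.3]
finger_gap: 0.0648
```

```bash
python3 - <<'E'
from h import *
s=shot('wrist','w14'); pickle.dump(s,open('w14.pkl','wb'))
plan(.6505,-.120,.15,12.8,f=60)
print(proj(cam_of(s),[.6505,-.12,.094]))
E
```

```text
t 28.20 pos [ 0.6355 -0.1249  0.1677] yaw 12.52 tilt 1.14 F [ 0.4  1.2 -0.3] gap 0.0655
n 1 final yaw 12.8
0.016, 0.0175, 0.0013, -0.55, -0.29, -1.0, 60,
[[340.59720656 206.42233332]]
```

View pics/w14.png

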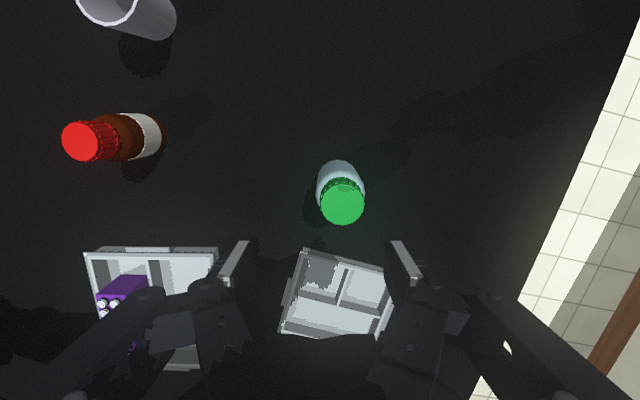

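Request:
{"api": "arm_command", "payload": {
  "increments": [0.016, 0.015, 0.002, -0.5, -0.3, -1, 60, 0, 0.025, 0, 0, 0, 0, 60, 0, 0.01, 0, 0, 0, 0, 60, 0, 0, 0, 0, 0, 0, 60, 0, 0, 0, 0, 0, 0, 60]
}}

```text
t: 28.7
position: [0.645, -0.1277, 0.1155]
tool_rot: [-0.702, 0.704, 0.073, -0.077]
contact_force: [0.7, 0.6, -0.2]
finger_gap: 0.0656
```

```bash
python3 - <<'E'
from h import *
plan(.651,-.119,.066,12.8,f=60)
E
```

```text
t 28.70 pos [ 0.645  -0.1277  0.1155] yaw 12.19 tilt 0.31 F [ 0.7  0.6 -0.2] gap 0.0656
n 2 final yaw 12.8
0.004, 0.0247, 0.0037, 0.05, -0.3, -0.14, 60,
0.004, 0.0247, 0.0036, 0.05, -0.3, -0.14, 60,
```

Request:
{"api": "arm_command", "payload": {
  "increments": [0.008, 0.008, 0.007, 0, -0.6, 0, 60, 0, 0.012, 0, 0, 0, 0, 60, 0, 0.012, 0, 0, 0, 0, 60, 0, 0.012, 0, 0, 0, 0, 60, 0, 0, 0, 0, 0, 0, 60, 0, 0, 0, 0, 0, 0, 60]
}}

```text
t: 29.3
position: [0.6526, -0.1195, 0.0695]
tool_rot: [-0.702, 0.704, 0.078, -0.079]
contact_force: [0.5, -0.5, 0.2]
finger_gap: 0.0653
```

```bash
python3 - <<'E'
from h import *
s=shot('side','s12'); cv2.imwrite('pics/s12c.png',cv2.resize(s['frame'][130:250,330:450],None,fx=4,fy=4,interpolation=cv2.INTER_CUBIC))
plan(.651,-.119,.066,12.8,f=60)
E
```

```text
t 29.35 pos [ 0.6523 -0.1195  0.0695] yaw 12.79 tilt 0.23 F [ 0.1 -0.7 -0.5] gap 0.0654
n 1 final yaw 12.8
-0.0011, 0.0035, 0.0008, 0.16, -0.01, -0.16, 60,
```

View pics/s12c.png

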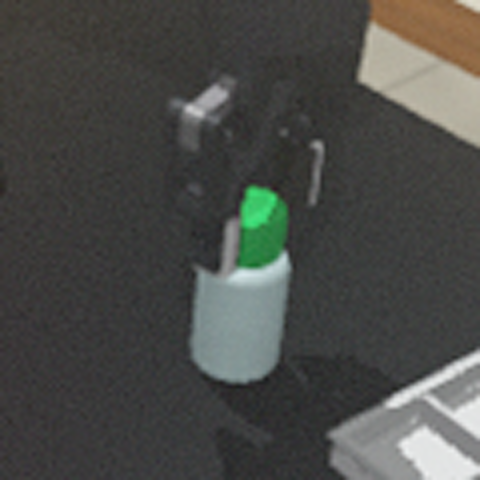

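Cap is between the pads. Close and lift.

Request:
{"api": "arm_command", "payload": {
  "increments": [-0.001, 0.004, 0.001, 0, 0, 0, 60, 0, 0, 0, 0, 0, 0, 255, 0, 0, 0, 0, 0, 0, 255, 0, 0, 0, 0, 0, 0, 255, 0, 0, 0, 0, 0, 0, 255, 0, 0, 0, 0, 0, 0, 255, 0, 0, 0, 0, 0, 0, 255],
  "force": 40
}}

```text
t: 30.05
position: [0.6514, -0.119, 0.0663]
tool_rot: [-0.701, 0.704, 0.078, -0.079]
contact_force: [0.5, 0.9, -1.5]
finger_gap: 0.0327
```

Request:
{"api": "arm_command", "payload": {
  "increments": [0, -0.02, 0, 0, 0, 0, 255, 0, -0.04, 0, 0, 0, 0, 255, 0, -0.04, 0, 0, 0, 0, 255, 0, -0.01, 0, 0, 0, 0, 255, 0, 0, 0, 0, 0, 0, 255]
}}

```text
t: 30.55
position: [0.6497, -0.1182, 0.1774]
tool_rot: [-0.702, 0.703, 0.076, -0.081]
contact_force: [-0.8, 0.2, -1.4]
finger_gap: 0.0329
```

```bash
python3 - <<'E'
from h import *
s=shot('side','s13')
plan(.5079,-.2711,.175,12.8,f=255)
E
```

```text
t 30.60 pos [ 0.6496 -0.1182  0.1767] yaw 12.77 tilt 0.40 F [ 0.6  0.1 -1.2] gap 0.0331
n 5 final yaw 12.8
-0.0344, 0.0006, -0.0236, 0.02, -0.01, -0.08, 255,
-0.0344, 0.0006, -0.0235, 0.02, -0.01, -0.08, 255,
-0.0344, 0.0005, -0.0235, 0.02, -0.01, -0.08, 255,
-0.0344, 0.0004, -0.0235, 0.02, -0.01, -0.08, 255,
-0.0344, 0.0004, -0.0235, 0.02, -0.01, -0.08, 255,
```

View pics/s13.png

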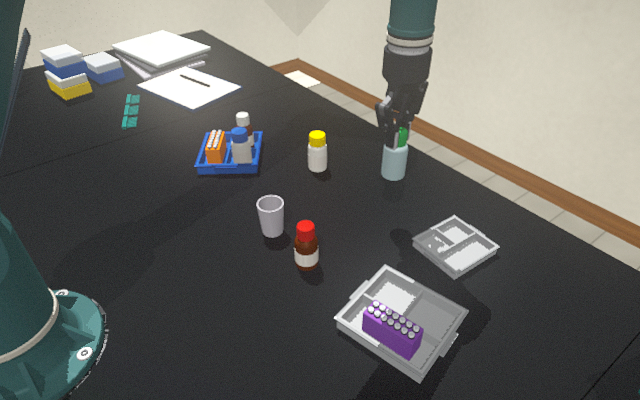

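Request:
{"api": "arm_command", "payload": {
  "increments": [-0.034, -0.001, -0.023, 0, 0, 0, 255, -0.034, -0.001, -0.023, 0, 0, 0, 255, -0.034, -0.001, -0.023, 0, 0, 0, 255, -0.03, -0.001, -0.02, 0, 0, 0, 255, -0.02, -0.001, -0.014, 0, 0, 0, 255, 0, 0, 0, 0, 0, 0, 255, 0, 0, 0, 0, 0, 0, 255]
}}

```text
t: 31.3
position: [0.5139, -0.2515, 0.1695]
tool_rot: [0.706, -0.699, -0.072, 0.089]
contact_force: [0.6, 0.3, -2.0]
finger_gap: 0.0328
```

```bash
python3 - <<'E'
from h import *
s=shot('wrist','w15')
plan(.5079,-.2711,.13,12.8,f=255)
E
```

```text
t 31.35 pos [ 0.5136 -0.2516  0.1694] yaw 13.06 tilt 1.54 F [-0.5 -0.3 -2. ] gap 0.0331
n 1 final yaw 12.8
-0.009, 0.0395, -0.0182, -0.65, 0.25, -1.4, 255,
```

View pics/w15.png

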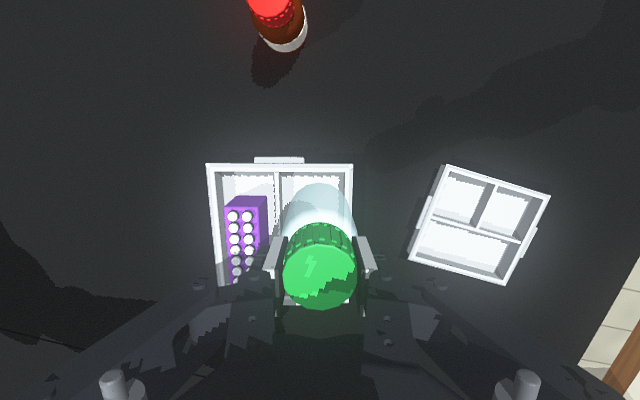

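Request:
{"api": "arm_command", "payload": {
  "increments": [-0.005, 0.01, -0.01, -0.3, 0.2, -0.7, 255, -0.004, 0.015, -0.009, -0.3, 0, -0.7, 255, 0, 0.015, 0, 0, 0, 0, 255, 0, 0.015, 0, 0, 0, 0, 255, 0, 0, 0, 0, 0, 0, 255, 0, 0, 0, 0, 0, 0, 255]
}}

```text
t: 31.95
position: [0.5165, -0.263, 0.1096]
tool_rot: [0.704, -0.7, -0.086, 0.083]
contact_force: [-0.5, -0.0, -0.5]
finger_gap: 0.0329
```

```bash
python3 - <<'E'
from h import *
plan(.5079,-.2711,.0705,12.8,f=255)
E
```

```text
t 31.95 pos [ 0.5165 -0.263   0.1096] yaw 13.74 tilt 0.38 F [-0.5 -0.  -0.5] gap 0.0329
n 1 final yaw 12.8
-0.0105, 0.0391, -0.006, -0.3, 0.94, 0.24, 255,
```

Request:
{"api": "arm_command", "payload": {
  "increments": [-0.01, 0.003, -0.006, -0.3, 0.9, 0.2, 255, 0, 0.005, 0, 0, 0, 0, 255, 0, 0.008, 0, 0, 0, 0, 255, 0, 0, 0, 0, 0, 0, 255, 0, 0, 0, 0, 0, 0, 255]
}}

```text
t: 32.45
position: [0.5098, -0.2711, 0.0939]
tool_rot: [-0.702, 0.703, 0.081, -0.078]
contact_force: [0.2, 0.3, -0.9]
finger_gap: 0.0332
```

```bash
python3 - <<'E'
from h import *
s=shot('side','s14'); cv2.imwrite('pics/s14c.png',cv2.resize(s['frame'][160:390,300:500],None,fx=3,fy=2.6,interpolation=cv2.INTER_CUBIC))
plan(.5079,-.2711,.0705,12.8,f=255)
E
```

```text
t 32.50 pos [ 0.5097 -0.271   0.0939] yaw 12.90 tilt 0.21 F [-1.  -0.5 -1.7] gap 0.0329
n 1 final yaw 12.8
-0.0018, 0.0234, 0.0004, 0.11, 0.1, 0.18, 255,
```

View pics/s14c.png

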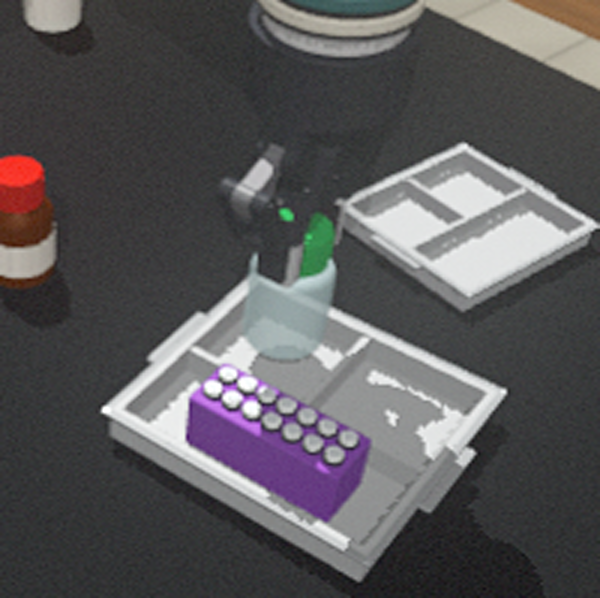

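Over the bay; lower.

Request:
{"api": "arm_command", "payload": {
  "increments": [-0.002, 0.008, 0, 0, 0, 0, 255, 0, 0.008, 0, 0, 0, 0, 255, 0, 0.003, 0, 0, 0, 0, 255, 0, 0, 0, 0, 0, 0, 255]
}}

```text
t: 32.9
position: [0.5079, -0.2716, 0.0735]
tool_rot: [-0.702, 0.703, 0.081, -0.078]
contact_force: [-1.1, -0.2, -1.1]
finger_gap: 0.0329
```

```bash
python3 - <<'E'
from h import *
plan(.5079,-.2711,.0705,12.8,f=255)
E
```

```text
t 32.90 pos [ 0.5079 -0.2716  0.0735] yaw 12.90 tilt 0.25 F [-1.1 -0.2 -1.1] gap 0.0329
n 1 final yaw 12.8
0.0001, 0.003, 0.0005, 0.13, 0.1, 0.22, 255,
```

Request:
{"api": "arm_command", "payload": {
  "increments": [0, 0.002, 0, 0, 0, 0, 255, 0, 0.001, 0, 0, 0, 0, 255, 0, 0.001, 0, 0, 0, 0, 255]
}}

```text
t: 33.2
position: [0.508, -0.2718, 0.0699]
tool_rot: [-0.702, 0.703, 0.081, -0.078]
contact_force: [-3.2, 2.0, 14.2]
finger_gap: 0.0328
```

Request:
{"api": "arm_command", "payload": {
  "increments": [0, -0.001, 0, 0, 0, 0, 100, 0, 0, 0, 0, 0, 0, 90, 0, 0, 0, 0, 0, 0, 90, 0, -0.02, 0, 0, 0, 0, 80, 0, -0.035, 0, 0, 0, 0, 80, 0, -0.045, 0, 0, 0, 0, 80, 0, -0.04, 0, 0, 0, 0, 80, 0.03, -0.02, 0.03, 0, 0, 0, 80, 0.04, 0, 0.04, 0, 0, 0, 80, 0.04, 0, 0.04, 0, 0, 0, 80, 0, 0, 0, 0, 0, 0, 80, 0, 0, 0, 0, 0, 0, 80]
}}

```text
t: 34.4
position: [0.5919, -0.1421, 0.2392]
tool_rot: [-0.702, 0.704, 0.081, -0.074]
contact_force: [-0.5, -0.8, -0.0]
finger_gap: 0.0588
```

```bash
python3 - <<'E'
from h import *
s=shot('side','s15'); sc=shot('scene','c15'); state()
cv2.imwrite('pics/s15c.png',cv2.resize(s['frame'][100:390,180:510],None,fx=2.4,fy=2.05,interpolation=cv2.INTER_CUBIC))
cv2.imwrite('pics/c15c.png',cv2.resize(sc['frame'][140:300,130:470],None,fx=2.3,fy=2.3,interpolation=cv2.INTER_CUBIC))
# expected cap-top centres of undisturbed items and placed ones
c=cam_of(s); d=cam_of(sc)
for n,p in {'red':(.445,-.114,.092),'yellow':(.652,.12,.09),'beaker':(.4455,-.002,.07),'amber_w':(.561,.2995,.096),'white_b':(.5185,.2417,.094),'green':(.508,-.2718,.098)}.items(): print(n,'side',proj(c,p).round(0),'scene',proj(d,p).round(0))
E
```

```text
t 34.50 pos [ 0.5916 -0.1422  0.239 ] yaw 12.49 tilt 0.64 F [-0.2 -0.4 -0.7] gap 0.0583
red side [[304. 225.]] scene [[261. 168.]]
yellow side [[316. 134.]] scene [[368. 208.]]
beaker side [[269. 203.]] scene [[304. 173.]]
amber_w side [[241. 114.]] scene [[432. 180.]]
white_b side [[238. 130.]] scene [[404. 174.]]
green side [[397. 259.]] scene [[194. 182.]]
```

View pics/s15c.png

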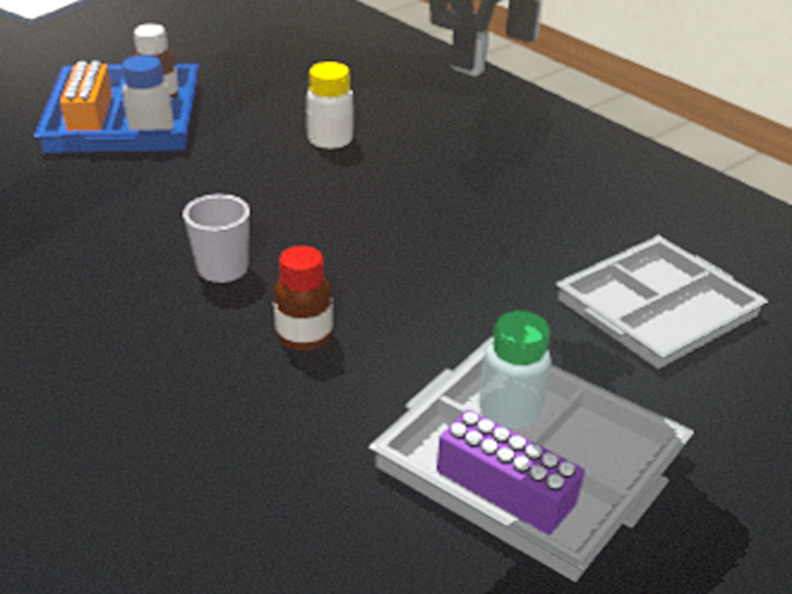

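View pics/c15c.png

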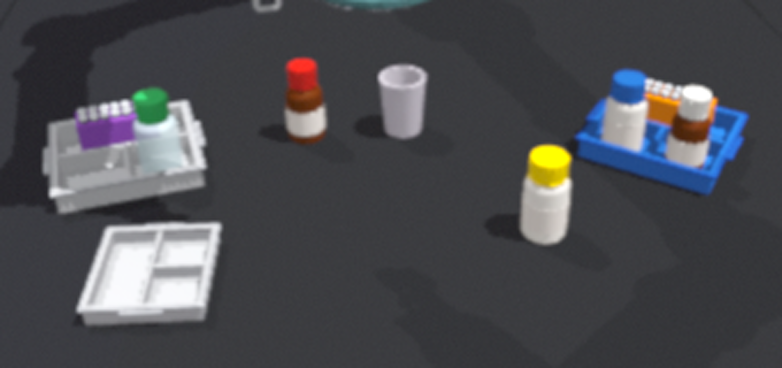

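```bash
python3 - <<'E'
from h import *
state(); print(bot.sign_off())
E
```

```text
t 34.50 pos [ 0.5916 -0.1422  0.239 ] yaw 12.49 tilt 0.64 F [-0.2 -0.4 -0.7] gap 0.0583
the job is handed in; nothing more can be done
None
```

Both kits are made up and the job was handed in at 34.5 s of the 128 s allowed.

- **Blue tray:** it holds the orange rack in the long bay and the amber/white and white/blue bottles in their own bays.
- **Grey tray:** I used the larger of the two, whose rim measured about 154 × 145 mm against 115 × 108 mm for the small one. It holds the purple rack in the long bay and the green-capped bottle in one bottle bay.
- **Setting down:** each item was lowered until it touched the tray floor, at about 11–16 N, before I let go. The gripper ended open and clear of everything.

**Last checks** (side and scene pictures):
- All five items looked upright and in their bays.
- In the side picture the three placed cap tops were within about 3 pixels (roughly 5 mm) of where I released them.
- One corner of each tray, re-read in the side picture, had moved less than 1 pixel since the start.
- The two spare bottles and the beaker looked untouched. I judged them by eye and did not measure their final positions.

**Disagreements:** early on, the scene and side cameras differed by 4–7 mm on where the trays and the white/blue bottle stood. I placed everything from the close-up wrist view instead; its tray-corner fits agreed to within 1 pixel. I did not take a final top-down wrist picture of the finished trays, and signing off gives no verdict.

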